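# Put the returned hole saws away in the indexed carousel

## Task

Put the returned hole saws on the mat away in the carousel. Lift the amber hatch right up, stand one saw, teeth down, in the empty cup under it, then draw the red spring pin, turn the drum one cup on, anticlockwise seen from above, and let the pin drop home in the next hole; do the same for every saw, one to a cup and always in the next empty cup. When the last one is in and turned on, so that an empty cup stands under the hatch, lower the hatch until it is fully shut, and leave the other things on the bench where they are.

Things in the scene. Friction and masses are not known exactly. Their poses are not given: they have to be found in the camera images.
- carousel: Hole-saw storage carousel, fixed to the bench: round base 370 mm across, drum with six black cups, clear cover. Origin on the turning axis at bench height, z up; -x is its front, where the hatch is. The drum's cups stand 82 mm from the axis. The fixed clear cover over them is 260 mm across, top face at height 102 mm, skirt down to 73 mm.
- ring (a point): Point on the turning axis at the height of the index ring's face, 20 mm above the bench (fixed, axes as the carousel's). The ring has six brass-rimmed 10 mm holes, 160 mm from the axis, in the carousel's frame at 30, 90, 150, 210, 270 and 330 degrees anticlockwise from +x.
- mouth (a point): Fixed point at carousel-frame (-82, 0, 45) mm: floor centre of whichever cup is under the hatch. The mouth above it is the cover's only opening: y -46 to 46 mm, x -20 mm to the rim at -130 mm (no skirt there). Lower the gripper upright, fingers closing along the carousel's x, opened no wider than 70 mm.
- drum (a joint): Turn of the drum about the carousel's axis, rad, positive anticlockwise seen from above; 0 at the start, pin home in the 90 degree hole. One hole = one cup = 1.0472. With the pin drawn it turns easily (1 N at the pin) and stays where it is left; with the pin home it is locked.
- pin (a joint): How far the spring index pin is drawn up, m: 0 home, 0.009 nose resting on the ring between holes, 0.016 upper stop. It rides on the drum's arm, 160 mm from the axis, at carousel-frame angle 90 degrees + the drum's turn. Spring 4 N at 0, 9 N at 0.014. Hold it up 11 to 14 mm by its knob and swing the drum round by that knob; released within 2 mm of a hole it drops in.
- pin_knob (a point): Centre of the pin's red round knob, 24 mm across, 28 mm tall, axis upright; 83 mm above the bench when the pin is home, rising with it. It may twist in the fingers. Below it is a 19 mm barrel, top at 65 mm, and the drum's arm, top at 48 mm (nut to 54 mm).
- hatch (a joint): Opening angle of the amber hatch, rad: 0 shut on the cover, 1.95 fully back; at the start ajar by 0 to 0.2. The hinge is stiff: the hatch stays where it is left; 2 to 3 N at the bar moves it.
- hatch_hinge (a point): Middle of the hatch's hinge line, at carousel-frame (-20, 0, 102.5) mm; the hinge runs along the carousel's y. The hatch is a 4 mm plate, 112 mm long from the hinge and 100 mm wide, that swings up and back towards the carousel's +x.
- hatch_bar (a point): Middle of the hatch's dark pull bar: round, 10 mm thick, 60 mm long, parallel to the hinge; with the hatch shut it is 102 mm in front of the hinge and 39 mm above it (35 mm clear of the plate to its centre, a 10 mm leg at each end). It swings with the hatch.
- cup0 (a point): Centre of the floor of drum cup 0, 45 mm above the bench; it stands at the mouth when joint drum is 0.000. Empty at the start. Cups are 56 mm inside and 17 mm deep.
- cup1 (a point): Centre of the floor of drum cup 1, 45 mm above the bench; it stands at the mouth when joint drum is 1.047. Empty at the start. Cups are 56 mm inside and 17 mm deep.
- cup2 (a point): Centre of the floor of drum cup 2, 45 mm above the bench; it stands at the mouth when joint drum is 2.094. Empty at the start. Cups are 56 mm inside and 17 mm deep.
- cup3 (a point): Centre of the floor of drum cup 3, 45 mm above the bench; it stands at the mouth when joint drum is 3.142. Empty at the start. Cups are 56 mm inside and 17 mm deep. The two cups after this one hold saws already put away.
- saw35: Yellow hole saw, 35 mm in diameter, 42 mm tall with the 4 mm hub boss on top, 0.08 to 0.19 kg; origin at the centre of its toothed underside, z up. Present in some runs only; stands teeth down on the returns mat (mat top 3 mm above the bench). Grip it high, fingertips at least 20 mm above its underside, so that the tips stay above the cup's rim.
- saw38: Blue hole saw, 38 mm in diameter, 42 mm tall with the 4 mm hub boss on top, 0.08 to 0.19 kg; origin at the centre of its toothed underside, z up. Present in some runs only; stands teeth down on the returns mat (mat top 3 mm above the bench). Grip it high, fingertips at least 20 mm above its underside, so that the tips stay above the cup's rim.
- saw41: Green hole saw, 41 mm in diameter, 42 mm tall with the 4 mm hub boss on top, 0.08 to 0.19 kg; origin at the centre of its toothed underside, z up. Present in some runs only; stands teeth down on the returns mat (mat top 3 mm above the bench). Grip it high, fingertips at least 20 mm above its underside, so that the tips stay above the cup's rim.
- saw44: Red hole saw, 44 mm in diameter, 42 mm tall with the 4 mm hub boss on top, 0.08 to 0.19 kg; origin at the centre of its toothed underside, z up. Present in some runs only; stands teeth down on the returns mat (mat top 3 mm above the bench). Grip it high, fingertips at least 20 mm above its underside, so that the tips stay above the cup's rim.
- tape: Yellow tape measure 70 x 34 x 66 mm; origin under its centre. Leave it alone, and all that follow.
- glue: Yellow glue bottle, 62 mm across, 170 mm tall; origin under its centre.
- jar: Glass screw jar with a steel cap, 68 mm across, 85 mm tall; origin under its centre.
- driver: Orange screwdriver lying along its x; origin under its middle.
- mallet: Hammer with a wooden handle lying along its x; origin under its middle.
- handscrew: Wooden handscrew clamp, jaws 200 mm long along x, 34 mm high; origin under its centre.
- screwbox: Cardboard box of screws 90 x 60 x 45 mm; origin under its centre.
Not all that is in view belongs to the job. What is meant by the saw41 is not pink, and is the smaller of those in its own colour.

How it is judged:
By the outcome, as a careful person would: the job done as asked, in the order asked, and still so for the second after the job is handed in, with the robot touching nothing.
Of saw35, saw38, saw41, saw44 only 2 to 3 are there at a start; the rules pass over those that are not, and their reading is None.
At some moment in a run one of saw35, saw38, saw41, saw44 may be knocked a few centimetres aside while the robot is not near it.
Once in a run the grip may slacken for a moment while it holds something.
It also fails if it takes over 210 s, if anything falls off the work surface, if the arm or the gripper's body presses on something with over 40 N, if the wrist force passes 120 N, or if a joint passes its speed limit or range.

## Robot

A 7-joint arm with a two-finger parallel gripper is mounted at the origin on the work surface. World frame = base frame: x ahead of the robot, y to its left, z up, the work surface at z = 0. Lengths are in m, angles in rad, forces in N, time in s.
With the tool pointing down it reaches from about 0.4 to 0.925 m from the base axis. Payload 4.1 kg.
Tool frame: the origin (TCP) lies on the mounting face of the last link; the fingertips stand 173 mm ahead of it and the grasp point (between the pads) lies pinch_z ahead of it (pinch_z is the distance from the TCP to the grasp point, in m); z points along the fingers, y is the line along which they close (so a half turn about z gives the same grasp; the last joint's range is limited). The gripper opens to 85 mm and grips with 20 to 120 N. Pads are 22 mm wide; open, the fingers measure 114 mm over their backs; the gripper's body (76 mm by 85 mm) begins 54 mm behind the grasp point. The pads swing forward as they close: fully open they stand 13 mm farther back than shut.
Start: joints at [1.018, 0.398, 0.045, 1.537, -0.019, 1.207, -0.051], TCP at [0.285, -0.584, 0.405] pointing down, gripper open.
Joint ranges: [-2.82, 2.82], [-0.49, 2.23], [-1.37, 1.46], [0, 2.46], [-1.36, 4.5], [0.23, 2], [-2.94, 2.94]. Speed limits (rad/s): [2.57, 2.57, 3.14, 3.14, 3.14, 3.14, 3.14].

## Interface

Orientations are given as a rotation vector (axis times angle).
In Python, from rig import * gives the robot as it stands.
- The arm moves only by the tool apply_moves, never from a script. Its argument "moves" is one flat list of numbers, 7 for each row, row after row: the turn, a rotation vector about the tool's x, y, z in degrees, then the shift along the tool's x, y, z in m, then the opening, from 0 (shut) to 1 (fully open). In form: [ax, ay, az, x, y, z, jaw, ax, ay, az, x, y, z, jaw, ...]. A call has 1 to 10 rows; each row is the pose to reach, as a shift and turn from the pose commanded when the call began, along the tool's axes at that moment; what a row does not reach only later rows make up. A row lasts 1/10 s, in which the tool goes at most 50 mm and 8.59 degrees, less where a joint would pass 70% of its speed; a pose out of reach is approached as far as the arm can. A call with a gripper value outside its range is refused whole. The fingers move at their own pace and stop on an object; "force" is the grip in N (left out, the last holds). Time passes only in rows, so rows that repeat a pose let the fingers close. It gives the time, the measured TCP pose, the force, the opening and the grip force at its end, in the units of the state.
- read_state(): the state, without advancing time (a new reading comes with each control period).
- capture(name): name is "scene" or "top"; returns a dict with "image" (400x640x3 uint8, red, green, blue), "range_z" (400x640 float32, m along the optical axis (not along the pixel's ray), 0 where there is no reading), "fx", "fy", "cx", "cy" (pixels), "origin" and "orientation" of the camera in the world. Camera axes: x right, y up, looking along -z (the intrinsics and any distortion apply to the point x, -y, -z); pixel columns grow to the right and rows downward; lengths in m; the calibration is good to about 2 mm. A picture is of the moment at which its call begins.
- finish_job(): hands the job in; it is judged then, once.
Trained networks look in a picture, given as the dict that the camera call returned (one of the last four; its "shot" number tells which), for a name from the list of things; names that differ only in an ending like _2 or _b are one class to them, and where a whole thing is asked for, a point or a joint stands for the part that bears it (a point fixed in the world has none). Each returns a list of dicts, best first, with "confidence" (0 to 1); they miss things now and then, are a little off and sometimes report something else, mostly with a low value. They report only what shows in the picture. A call takes as long as a camera call. They do not tell look-alikes from the thing itself.
- masks_of(picture, label): "region" (400x640 bool, what is visible of it) and "bbox" ([left, top, right, bottom] in pixels, round what is visible of it).
- landmark_of(picture, label): "at" ([column, row] in pixels: a listed point, or the origin of a listed thing).
The state is a dict: "t": time; "joints": joint angles; "qvel": joint speeds; "joint_efforts": joint torques, N m; "eef_pos": TCP position; "tcp_rot": TCP orientation; "ft_force": force on the tool from outside, world axes, zero at the start; "torque": the same for the moment, N m; "finger_gap": finger opening in m; "finger_force": force on a finger pad.
Only numpy, scipy, OpenCV 4.12 (cv2) and the standard library are available. Lean on these libraries where they do the work, as an engineer would, in place of code of your own. Each camera call takes 0.05 s, during which the arm holds its last target. There are 200 camera calls.

## Working session

There is one attempt and no reset: what is moved stays moved. The work goes in short steps, Python scripts to look and compute and a tool call to move; the robot and the scene stay as the last step left them, time stands still between calls to the robot, and variables do not carry over. Pictures are saved under pics/ and viewed, at most 14 in all, crops included, and the job is handed in when it is done.

Besides the shell and the picture viewer there is one more tool, called after "Call:" as name(argument=value, ...) on one line, values as JSON. apply_moves: Moves the arm, as the interface text tells. Its arguments: {"type":"object","properties":{"moves":{"type":"array","items":{"type":"number"}},"force":{"type":"number"}},"required":["moves"]}

```bash
ls; mkdir -p pics; cat > h.py <<'E'
from rig import *
import numpy as np, cv2
from scipy.spatial.transform import Rotation as R
def rot(o):
    o=np.array(o,float)
    return R.from_quat(o).as_matrix() if o.shape==(4,) else (o if o.shape==(3,3) else R.from_rotvec(o).as_matrix())
def save(p,n,crop=None,s=1):
    im=p["image"][:,:,::-1]
    if crop: im=im[crop[1]:crop[3],crop[0]:crop[2]]
    cv2.imwrite(f"pics/{n}.png",cv2.resize(im,None,fx=s,fy=s,interpolation=cv2.INTER_CUBIC))
def pts(p,u,v,z):
    u,v,z=map(np.asarray,(u,v,z))
    c=np.stack([(u-p["cx"])/p["fx"]*z,-(v-p["cy"])/p["fy"]*z,-z],-1)
    return c@rot(p["orientation"]).T+np.array(p["origin"])
def ray(p,u,v): 
    d=pts(p,u,v,1.)-np.array(p["origin"]); return np.array(p["origin"]),d
def atz(p,u,v,h):
    o,d=ray(p,u,v); return o+d*(h-o[2])/d[2]
def cloud(p):
    v,u=np.mgrid[0:400,0:640]; return pts(p,u,v,p["range_z"])
E
python3 - <<'E'
from h import *
for n in("top","scene"):
    p=capture(n); save(p,n+"0",s=1.25)
    print(n,p["origin"],p["orientation"],p["fx"],p["fy"],p["cx"],p["cy"],[k for k in p])
    C=cloud(p)
    for l in["carousel","saw35","saw38","saw41","saw44","pin_knob","hatch_bar","hatch_hinge","mouth","ring"]:
        for m in masks_of(p,l)[:3] if l not in("mouth","ring") else []:
            q=C[m["region"]&(p["range_z"]>0)]
            print(l,"mask",round(m["confidence"],2),np.round(m["bbox"]),np.round(np.median(q,0),3) if len(q) else None, np.round(q[:,2].max(),3) if len(q) else None)
        for m in landmark_of(p,l)[:2]: print(l,"lm",round(m["confidence"],2),np.round(m["at"],1))
s=read_state();print(s)
E
```

```text
pics
top [ 0.1985164  -0.02285734  1.84684135] [ 0.1328442  -0.15247895 -1.56096472] 508.9352956632859 508.9352956632859 315.3512111313667 198.5129598424869 ['image', 'range_z', 'fx', 'fy', 'cx', 'cy', 'origin', 'orientation', 'shot']
carousel mask 0.76 [230. 138. 334. 237.] [0.563 0.068 0.098] 0.17
carousel lm 0.95 [280.5 190. ]
carousel lm 0.25 [391.8 227.3]
saw35 mask 0.68 [355. 261. 373. 275.] [ 0.282 -0.215  0.056] 0.071
saw35 mask 0.63 [362. 192. 371. 201.] [ 0.542 -0.228  0.043] 0.053
saw35 mask 0.5 [405. 145. 420. 161.] [ 0.712 -0.405  0.038] 0.055
saw35 lm 0.55 [412.5 154.2]
saw35 lm 0.54 [394.5 225.1]
saw38 mask 0.68 [355. 261. 373. 275.] [ 0.282 -0.215  0.056] 0.071
saw38 mask 0.63 [362. 192. 371. 201.] [ 0.542 -0.228  0.043] 0.053
saw38 mask 0.5 [405. 145. 420. 161.] [ 0.712 -0.405  0.038] 0.055
saw38 lm 0.55 [412.5 154.2]
saw38 lm 0.54 [394.5 225.1]
saw41 mask 0.68 [355. 261. 373. 275.] [ 0.282 -0.215  0.056] 0.071
saw41 mask 0.63 [362. 192. 371. 201.] [ 0.542 -0.228  0.043] 0.053
saw41 mask 0.5 [405. 145. 420. 161.] [ 0.712 -0.405  0.038] 0.055
saw41 lm 0.55 [412.5 154.
[... 2507 characters left out ...]
6.8]
{'t': 1.9, 'joints': array([ 1.01801447,  0.39842556,  0.04508018,  1.53659998, -0.01872994,
        1.206904  , -0.05070095]), 'qvel': array([ 0.00065924,  0.00079335, -0.00179661,  0.00112239, -0.00151866,
        0.00044794, -0.00173955]), 'joint_efforts': array([-3.14946683e-04, -4.75001049e+01,  1.36268780e+00, -2.54516351e+01,
        1.15174954e-02,  8.89972252e-04,  5.68461331e-06]), 'eef_pos': array([ 0.28498919, -0.58421094,  0.40472977]), 'tcp_rot': array([3.06097266e+00, 7.06804428e-01, 6.55847497e-05]), 'ft_force': array([-0.18876505,  0.18415463,  0.3702232 ]), 'torque': array([-0.05704697,  0.03737085, -0.03410445]), 'finger_force': 0.0, 'finger_gap': 0.08517888954119297}
```

View pics/top0.png

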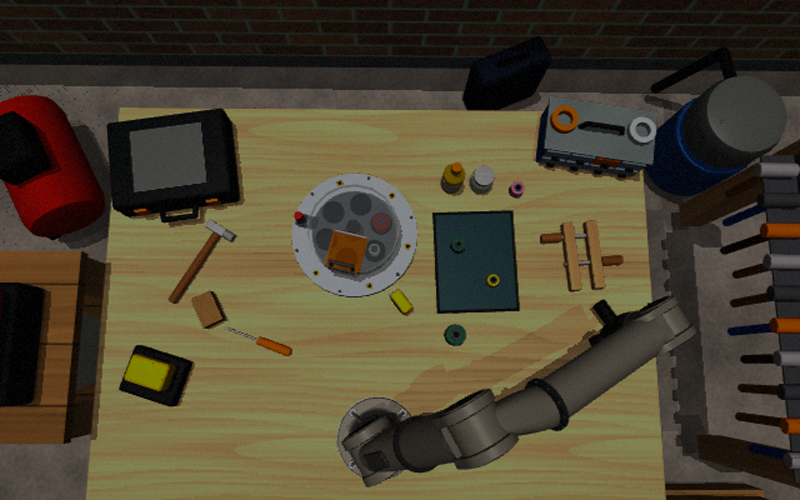

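View pics/scene0.png

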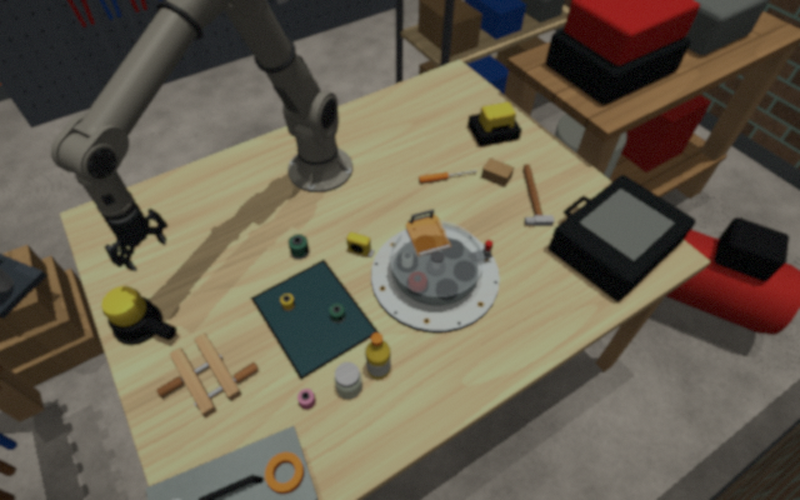

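The top view shows the carousel at about (355,235), with the red knob at (299,217) and the hatch bar at about (343,268). On the mat are a green saw at (457,245) and a yellow one at (493,281). The larger green one at (455,335), off the mat, and the pink one at (517,188) are decoys. There is no blue or red saw on the mat.

The scene view agrees: green at (337,311), yellow at (287,300).

```bash
cat >> h.py <<'E'
from scipy.optimize import least_squares
def tri(ps,uvs):
    A=np.zeros((3,3));b=np.zeros(3);L=[]
    for p,(u,v) in zip(ps,uvs):
        o,d=ray(p,u,v);d=d/np.linalg.norm(d);P=np.eye(3)-np.outer(d,d);A+=P;b+=P@o;L.append((o,P))
    x=np.linalg.solve(A,b);return x,[np.linalg.norm(P@(x-o)) for o,P in L]
def hsv(p): return cv2.cvtColor(np.ascontiguousarray(p["image"]),cv2.COLOR_RGB2HSV)
def circ(q,r=None):
    f=(lambda x:np.hypot(q[:,0]-x[0],q[:,1]-x[1])-(r or x[2]))
    s=least_squares(f,[*q.mean(0)[:2],r or .1],loss="soft_l1",f_scale=.003);return s.x
def blob(p,lo,hi,cen,rad):
    H=hsv(p).astype(int);h=H[...,0];ok=((h>=lo)&(h<=hi) if lo<hi else (h>=lo)|(h<=hi))&(H[...,1]>90)&(H[...,2]>30)
    v,u=np.mgrid[0:400,0:640];ok&=np.hypot(u-cen[0],v-cen[1])<rad
    return ok
E
python3 - <<'E'
from h import *
ps=[capture("top"),capture("scene")]
C=[cloud(p) for p in ps]
for i,p in enumerate(ps):
    q=C[i].reshape(-1,3); d=np.hypot(q[:,0]-.60,q[:,1]-.065)
    for lo,hi,a,b in((.012,.03,0,.2),(.09,.11,0,.16)):
        w=q[(q[:,2]>lo)&(q[:,2]<hi)&(d<b)]
        # outer boundary per angle bin
        c=w[:,:2].mean(0)
        for _ in range(4):
            an=np.arctan2(w[:,1]-c[1],w[:,0]-c[0]);rr=np.hypot(w[:,1]-c[1],w[:,0]-c[0])
            bi=((an+np.pi)/2/np.pi*72).astype(int); e=[]
            for k in range(72):
                s=np.where(bi==k)[0]
                if len(s): e.append(w[s[rr[s].argmax()]])
            x=circ(np.array(e)[:,:2]); c=x[:2]
        print(i,lo,len(w),"circle",x, "medz",np.median(w[:,2]))
# colours
cen={"knob":[(239,172),(391,195)],"g41":[(365,196),(269.5,249)],"y35":[(394.5,225),(230,240)],"gdec":[(364,268),(239,197)]}
for n,(a,b,r) in {"knob":(170,8,12),"g41":(60,95,11),"y35":(18,34,11),"gdec":(60,95,14)}.items():
    uv=[]
    for i,p in enumerate(ps):
        m=blob(p,a,b,cen[n][i],r);v,u=np.where(m);z=C[i][m]
        uv.append((u.mean(),v.mean())); print(n,i,m.sum(),(u.min(),v.min(),u.max(),v.max()),np.round(uv[-1],1),"med",np.round(np.median(z,0),4),"max z",np.round(np.percentile(z[:,2],[5,50,95]),4))
    print("  tri",tri(ps,uv))
save(ps[0],"c0",(225,130,345,245),5)
save(ps[1],"c1",(290,155,410,275),5)
E
```

```text
0 0.012 3121 circle [0.58213344 0.0716693  0.18319146] medz 0.020746802291361055
0 0.09 3295 circle [0.57882892 0.0725096  0.12898455] medz 0.10284089249706585
1 0.012 2871 circle [0.58047711 0.07088015 0.183188  ] medz 0.02066904677373227
1 0.09 3142 circle [0.58022419 0.07189059 0.12952086] medz 0.1028254465841314
knob 0 42 (np.int64(235), np.int64(169), np.int64(242), np.int64(176)) [238.3 172.4] med [0.6129 0.2279 0.0956] max z [0.0758 0.0956 0.1027]
knob 1 39 (np.int64(388), np.int64(192), np.int64(393), np.int64(200)) [390.3 195.9] med [0.6196 0.2208 0.0947] max z [0.0696 0.0947 0.0994]
  tri (array([0.61484208, 0.22831125, 0.08275668]), [np.float64(0.0014109729511614876), np.float64(0.001410972951161498)])
g41 0 247 (np.int64(355), np.int64(186), np.int64(375), np.int64(206)) [365.2 195.7] med [ 0.5484 -0.2273  0.0069] max z [-0.0027  0.0069  0.0452]
g41 1 271 (np.int64(259), np.int64(239), np.int64(280), np.int64(259)) [269.4 247.9] med [ 0.5334 -0.2239  0.0059] max z [-0.0004  0.0059  0.0433]
  tri (array([ 0.54312996, -0.22731598,  0.03323303]), [np.float64(0.00139694881744
[... 172 characters left out ...]
.0417 0.0491]
y35 1 112 (np.int64(224), np.int64(235), np.int64(234), np.int64(247)) [229.6 241. ] med [ 0.4492 -0.3321  0.0397] max z [0.0078 0.0397 0.0467]
  tri (array([ 0.44077466, -0.3290101 ,  0.02629853]), [np.float64(0.0010253542887859388), np.float64(0.0010253542887859448)])
gdec 0 140 (np.int64(356), np.int64(260), np.int64(371), np.int64(275)) [363.8 267.4] med [ 0.2823 -0.2123  0.0537] max z [0.0474 0.0537 0.0616]
gdec 1 92 (np.int64(233), np.int64(192), np.int64(244), np.int64(204)) [238.8 198.8] med [ 0.3074 -0.227   0.0501] max z [0.0245 0.0501 0.0561]
  tri (array([ 0.28547213, -0.21962667,  0.0184911 ]), [np.float64(0.0008086876628569744), np.float64(0.0008086876628569044)])
```

View pics/c0.png

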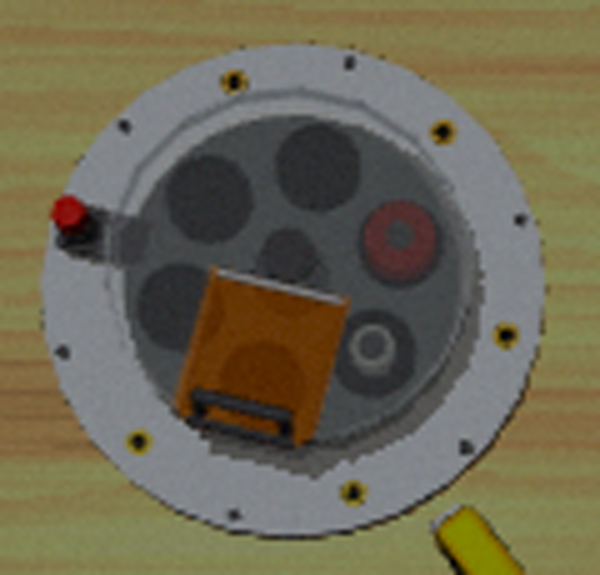

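View pics/c1.png

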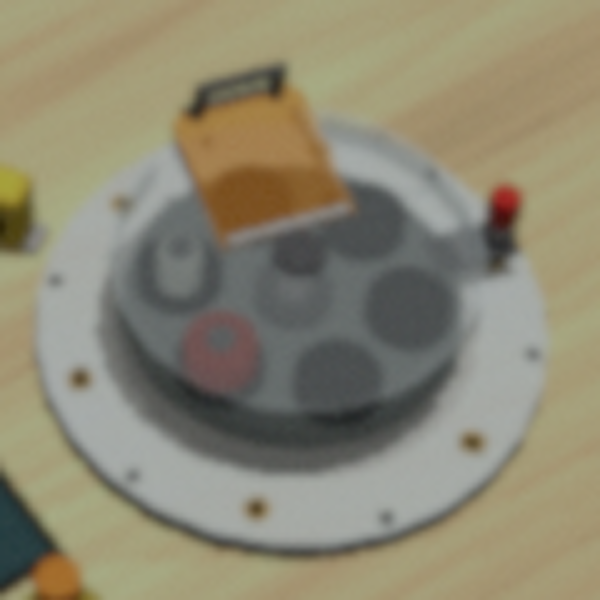

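The crops show five clear brass holes and the pin on the sixth. In the top crop they are at (235,82), (443,132), (507,335), (352,492) and (139,442). The hatch bar is at (242,412) in the top crop and (237,85) in the scene crop. The two full cups hold a red and a grey saw.

```bash
cat >> h.py <<'E'
def saw(ps,lo,hi,cens):
    """top-face centre by triangulating mask bbox-free centroid of points near top height"""
    out=[]
    for p,c in zip(ps,cens):
        C=cloud(p);v,u=np.mgrid[0:400,0:640]
        m=(np.hypot(u-c[0],v-c[1])<11)&(C[...,2]>.032)&(C[...,2]<.06)
        q=C[m]; out.append((m.sum(),np.round(q.mean(0),4),np.round((q.max(0)+q.min(0))/2,4),np.round(np.ptp(q,0),4)))
    return out
E
python3 - <<'E'
from h import *
ps=[capture("top"),capture("scene")]
h0=np.array([(235,82),(443,132),(507,335),(352,492),(139,442)],float);h0=(h0+.5)/5-.5+[225,130]
h1=np.array([(120,203),(80,378),(257,508),(472,441)],float);h1=(h1+.5)/5-.5+[290,155]
W=[np.array([atz(p,*x,.02) for x in h])[:,:2] for p,h in zip(ps,(h0,h1))]
yaw0=np.arctan2(*(np.array([.6148-.580,.2283-.072])[::-1]))-np.pi/2
def model(x,w):
    a=np.arctan2(w[:,1]-x[1],w[:,0]-x[0])-x[2]
    k=np.round((a-np.pi/6)/(np.pi/3))*np.pi/3+np.pi/6+x[2]
    return w-x[:2]-.16*np.c_[np.cos(k),np.sin(k)]
for ws in (W[:1],W[1:],W):
    s=least_squares(lambda x:np.concatenate([model(x,w).ravel() for w in ws]),[.58,.072,yaw0])
    print(s.x,np.degrees(s.x[2]),np.round(s.fun*1000,1))
x=s.x
b0=(np.array([242,412])+.5)/5-.5+[225,130];b1=(np.array([237,85])+.5)/5-.5+[290,155]
B,e=tri(ps,[b0,b1]);print("bar",B,e)
c,sn=np.cos(x[2]),np.sin(x[2]);d=B[:2]-x[:2];L=np.array([c*d[0]+sn*d[1],-sn*d[0]+c*d[1],B[2]]);print("bar in car",L)
v=np.array([-20-L[0]*1e3,L[2]*1e3-102.5]);print("len",np.hypot(*v),"open",np.arctan2(v[1],v[0])-np.arctan2(39,102))
print("knob pred",x[:2]+.16*np.array([-sn,c]), "mouth",x[:2]-.082*np.array([c,sn]))
for n,l in (("g",[(366.5,196.5),(269.5,250)]),("y",[(394.5,225),(230,241)])): 
    for r in saw(ps,0,0,l): print(n,*r)
s=read_state(); Rm=rot(s["tcp_rot"]); print(np.round(Rm,4))
for l in ("saw41","saw35"):
  for i,p in enumerate(ps): print(l,[(np.round(m["at"],1),round(m["confidence"],2), np.round(atz(p,*m["at"],.003)[:2],4)) for m in landmark_of(p,l)[:5]])
E
```

```text
[ 0.57844173  0.07276142 -0.23256179] -13.324809240070882 [ 0.1 -0.4 -0.2  0.5  0.2 -1.1  0.6  1.1 -0.7 -0.1]
[ 0.57654347  0.07153373 -0.22761934] -13.04162751013502 [-1.  -0.8 -0.2  0.9  0.5  0.3  0.7 -0.4]
[ 0.5776947   0.07225482 -0.23151379] -13.264763150959087 [ 0.9 -0.1  0.4  0.9  0.8 -0.5  1.3  1.7  0.1  0.5 -2.  -2.1 -0.8  0.1
 -0.2  0.  -0.6 -0.5]
bar [0.46328321 0.09834987 0.14810491] [np.float64(0.0009173009048894258), np.float64(0.0009173009048894751)]
bar in car [-0.11734655 -0.00085301  0.14810491]
len 107.49957575460665 open 0.07291374048489407
knob pred [0.61440689 0.22798604] mouth [0.49788245 0.09106982]
g 101 [ 0.5438 -0.228   0.0423] [ 0.5436 -0.2282  0.0431] [0.0394 0.0373 0.0221]
g 113 [ 0.5485 -0.2308  0.042 ] [ 0.5464 -0.2302  0.0405] [0.0416 0.0388 0.0166]
y 78 [ 0.4404 -0.3274  0.0435] [ 0.4417 -0.3283  0.0441] [0.0341 0.0353 0.0216]
y 83 [ 0.4452 -0.3297  0.043 ] [ 0.4421 -0.3294  0.0431] [0.036  0.0328 0.0195]
[[ 8.987e-01  4.385e-01  0.000e+00]
 [ 4.385e-01 -8.987e-01 -1.000e-04]
 [-0.000e+00  1.000e-04 -1.000e+00]]
saw41 [(array([356.6, 145.5]), 0.73, a
[... 331 characters left out ...]
249.1, 322.8]), 0.69, array([ 0.7273, -0.4031])), (array([232.8, 243.7]), 0.46, array([ 0.4413, -0.3222])), (array([268.5, 252.5]), 0.43, array([ 0.5398, -0.2337]))]
saw35 [(array([356.6, 145.5]), 0.73, array([ 0.7412, -0.1996])), (array([413.4, 153. ]), 0.7, array([ 0.7137, -0.4129])), (array([368. , 197.4]), 0.64, array([ 0.543 , -0.2396])), (array([393. , 225.3]), 0.62, array([ 0.4398, -0.3296])), (array([362.2, 266.7]), 0.58, array([ 0.2891, -0.215 ]))]
saw35 [(array([242.2, 199.2]), 0.83, array([ 0.2818, -0.2071])), (array([249.1, 322.8]), 0.69, array([ 0.7273, -0.4031])), (array([232.8, 243.7]), 0.46, array([ 0.4413, -0.3222])), (array([268.5, 252.5]), 0.43, array([ 0.5398, -0.2337]))]
```

```bash
cat >> h.py <<'E'
CAR=np.array([.5785,.0723]);YAW=np.radians(-13.25)
def w2c(p): d=np.array(p[:2])-CAR;c,s=np.cos(YAW),np.sin(YAW);return np.array([c*d[0]+s*d[1],-s*d[0]+c*d[1],*p[2:]])
def c2w(p): c,s=np.cos(YAW),np.sin(YAW);return np.array([c*p[0]-s*p[1]+CAR[0],s*p[0]+c*p[1]+CAR[1],*p[2:]])
def go(tw,yaw_car=0.):
    """tool shift (mm) and turn (deg) from now to TCP at world tw, tool y along car angle yaw_car (deg)"""
    s=read_state();M=rot(s["tcp_rot"]);a=YAW+np.radians(yaw_car);y=np.array([np.cos(a),np.sin(a),0]);z=np.array([0,0,-1.])
    T=np.stack([np.cross(y,z),y,z],1)
    return np.round(np.degrees(R.from_matrix(M.T@T).as_rotvec()),2),np.round(M.T@(np.array(tw)-s["eef_pos"])*1e3,1)
E
python3 - <<'E'
import rig
print([n for n in dir(rig) if not n.startswith("__")], getattr(rig,"pinch_z",None))
from h import *
print(go(c2w([-.1185,0,.40])))
E
```

```text
['IKError', 'capture', 'finish_job', 'landmark_of', 'masks_of', 'pinch_z', 'read_state'] 0.1547
(array([  0.  ,   0.  , -50.75]), array([ 459.9, -536.3,    4.7]))
```

Call:
apply_moves(moves=[0,0,-50.75,0.46,-0.536,0.005,1,0,0,-50.75,0.46,-0.536,0.005,1,0,0,-50.75,0.46,-0.536,0.005,1,0,0,-50.75,0.46,-0.536,0.005,1,0,0,-50.75,0.46,-0.536,0.005,1,0,0,-50.75,0.46,-0.536,0.005,1,0,0,-50.75,0.46,-0.536,0.005,1,0,0,-50.75,0.46,-0.536,0.005,1,0,0,-50.75,0.46,-0.536,0.005,1,0,0,-50.75,0.46,-0.536,0.005,1])

```text
t: 3.3
eef_pos: [0.4113, -0.0984, 0.4016]
tcp_rot: [2.462, 1.949, 0.001]
ft_force: [0.2, -1.0, 0.4]
finger_gap: 0.0856
finger_force: 0.0
```

```bash
python3 -c "
from h import *
s=read_state();print(s['t'],s['joints'],w2c(s['eef_pos']),go(c2w([-.1185,0,.40])))"
```

```text
3.3 [ 5.79900252e-01 -1.78780131e-03 -4.43201887e-01  2.03602931e+00
  1.65578886e-05  1.10576864e+00 -9.48830463e-02] [-0.12361799 -0.20452655  0.40160293] (array([ 0.08,  0.04, -0.02]), array([204.5,   5.1,   1.5]))
```

Call:
apply_moves(moves=[0,0,0,0.2045,0.005,0.0015,1,0,0,0,0.2045,0.005,0.0015,1,0,0,0,0.2045,0.005,0.0015,1,0,0,0,0.2045,0.005,0.0015,1,0,0,0,0.2045,0.005,0.0015,1,0,0,0,0.2045,0.005,0.0015,1,0,0,0,0.2045,0.005,0.04,1,0,0,0,0.2045,0.005,0.07,1,0,0,0,0.2045,0.005,0.094,1,0,0,0,0.2045,0.005,0.094,1], force=25)

```text
t: 4.3
eef_pos: [0.4614, 0.0946, 0.3042]
tcp_rot: [-2.464, -1.945, 0.011]
ft_force: [-0.3, -1.0, 0.5]
finger_gap: 0.0854
finger_force: 0.0
```

Call:
apply_moves(moves=[0,0,0,0,0,0,0.5,0,0,0,0,0,0,0.3,0,0,0,0,0,0,0.1,0,0,0,0,0,0,0,0,0,0,0,0,0,0,0,0,0,0,0,0,0,0,0,0,0,0,0,0,0,0,0,0,0,0,0])

```text
t: 5.1
eef_pos: [0.4656, 0.0966, 0.308]
tcp_rot: [2.46, 1.946, 0.011]
ft_force: [8.9, -2.0, -5.8]
finger_gap: 0.0089
finger_force: 24.5
```

```bash
python3 -c "
from h import *
s=read_state();print(s['t'],s['joints'],w2c(s['eef_pos']),s['finger_gap'],s['finger_force'],s['ft_force'])
p=w2c(s['eef_pos']);z=p[2]-pinch_z
pp=capture('scene');save(pp,'g1',(280,120,420,250),4.5)
L=.1092
for a in np.linspace(.44,2.32,21): print(np.round([a-.365,(-.02-L*np.cos(a)-p[0]),.1025+L*np.sin(a)+.004-z],4))"
```

```text
5.1 [ 0.28095729  0.23531397 -0.65068168  2.0387571   0.18239159  0.91412093
 -0.69919716] [-0.1154247  -0.00224336  0.30799079] 0.008918359475987656 24.512436389923096 [ 8.90295027 -1.9957888  -5.75265694]
[ 0.075  -0.0034 -0.0003]
[0.169  0.0014 0.0088]
[0.263  0.0071 0.0174]
[0.357  0.0135 0.0254]
[0.451  0.0206 0.0328]
[0.545  0.0284 0.0394]
[0.639  0.0368 0.0453]
[0.733  0.0457 0.0504]
[0.827  0.055  0.0547]
[0.921  0.0647 0.058 ]
[1.015  0.0747 0.0604]
[1.109  0.0849 0.0619]
[1.203  0.0951 0.0624]
[1.297  0.1054 0.062 ]
[1.391  0.1155 0.0605]
[1.485  0.1255 0.0582]
[1.579  0.1352 0.0549]
[1.673  0.1446 0.0507]
[1.767  0.1535 0.0457]
[1.861  0.162  0.0398]
[1.955  0.1698 0.0332]
```

View pics/g1.png

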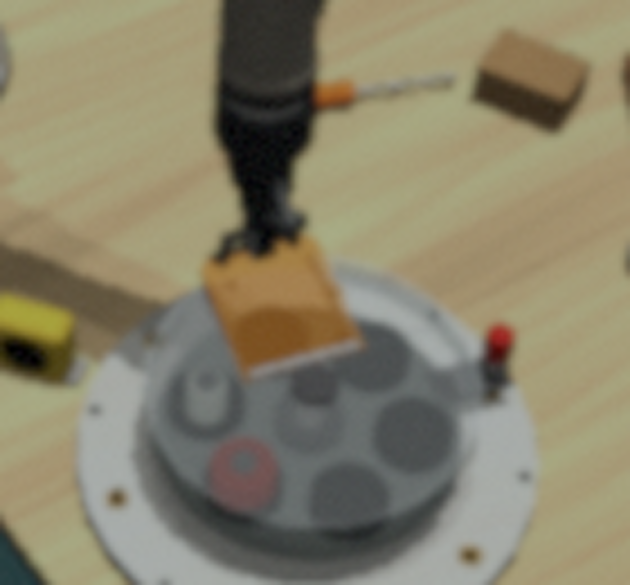

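The gripper holds the bar at about (265,245) in the crop. Now I follow the hatch arc.

Call:
apply_moves(moves=[0,0,0,0,0.0045,-0.01,0,0,0,0,0,0.01,-0.019,0,0,0,0,0,0.0165,-0.027,0,0,0,0,0,0.0235,-0.034,0,0,0,0,0,0.0315,-0.041,0,0,0,0,0,0.04,-0.047,0,0,0,0,0,0.049,-0.052,0,0,0,0,0,0.058,-0.056,0,0,0,0,0,0.068,-0.0595,0,0,0,0,0,0.078,-0.062,0])

```text
t: 6.15
eef_pos: [0.5379, 0.0794, 0.3648]
tcp_rot: [-2.458, -1.948, 0.007]
ft_force: [2.1, 3.3, -22.0]
finger_gap: 0.0088
finger_force: 17.4
```

```bash
python3 -c "
from h import *
s=read_state();p=w2c(s['eef_pos']);print(p,s['ft_force'],s['finger_gap'],s['finger_force'],s['qvel']); d=np.array([p[0]+.02,p[2]-pinch_z-.1025]);print(np.hypot(*d),np.arctan2(d[1],-d[0])-.365)"
```

```text
[-0.04120351 -0.00235854  0.36479129] [  2.0543376    3.30277801 -22.03988882] 0.00875375411694282 17.355031371116638 [-0.01355687  0.14335853  0.03725931 -0.23528143  0.06959321  0.13292068
  0.03395988]
0.10966072225067748 1.011215258491771
```

Call:
apply_moves(moves=[0,0,0,0,0.0102,0.0015,0,0,0,0,0,0.0204,0.002,0,0,0,0,0,0.0307,0.0025,0,0,0,0,0,0.0408,0.004,0,0,0,0,0,0.0508,0.006,0,0,0,0,0,0.0605,0.0095,0,0,0,0,0,0.07,0.0137,0,0,0,0,0,0.079,0.019,0,0,0,0,0,0.0875,0.0245,0,0,0,0,0,0.096,0.031,0])

```text
t: 7.15
eef_pos: [0.6321, 0.0576, 0.3378]
tcp_rot: [-2.461, -1.948, 0.006]
ft_force: [-28.9, -0.5, 50.9]
finger_gap: 0.0089
finger_force: 31.1
```

Call:
apply_moves(moves=[0,0,0,0,0.002,0.003,0,0,0,0,0,0.002,0.003,0])

```text
t: 7.35
eef_pos: [0.6325, 0.0581, 0.3375]
tcp_rot: [-2.459, -1.949, 0.012]
ft_force: [-17.0, -1.9, 22.8]
finger_gap: 0.0088
finger_force: 27.9
```

```bash
python3 -c "
from h import *
s=read_state();p=w2c(s['eef_pos']);print(p,s['ft_force'],s['finger_gap'],s['finger_force']); d=np.array([p[0]+.02,p[2]-pinch_z-.1025]);print(np.hypot(*d),np.arctan2(d[1],-d[0])-.365)
pp=capture('scene');save(pp,'g2',(280,100,420,230),4.5)"
```

```text
[ 0.05581172 -0.00140299  0.33750982] [-16.99069036  -1.90628016  22.84017897] 0.008843571053239727 27.89066970348358
0.11044041166207426 1.9623909683624683
```

View pics/g2.png

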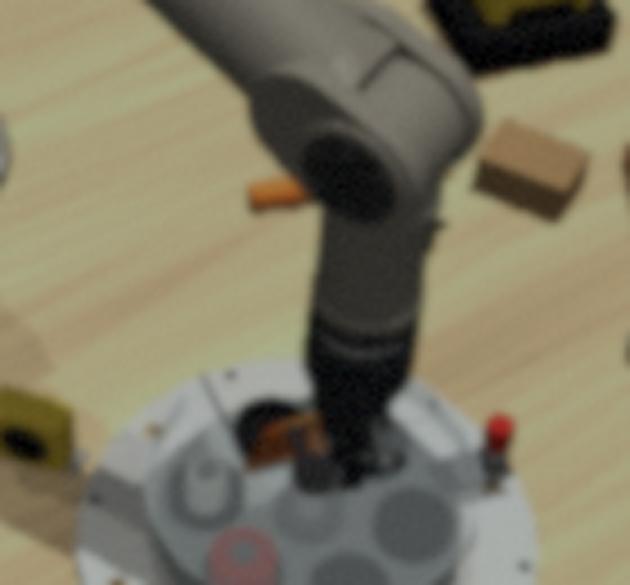

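Hatch is against its stop. I release with a small opening and rise.

Call:
apply_moves(moves=[0,0,0,0,0,0,0.3,0,0,0,0,0,0,0.3,0,0,0,0,0,0,0.3,0,0,0,0,0.0,-0.02,0.3,0,0,0,0,0.0,-0.05,0.3,0,0,0,0,0.0,-0.1,0.3,0,0,0,0,0.0,-0.1,0.3])

```text
t: 8.1
eef_pos: [0.6365, 0.0587, 0.4418]
tcp_rot: [2.458, 1.947, 0.02]
ft_force: [1.4, -0.5, 0.9]
finger_gap: 0.026
finger_force: 0.0
```

```bash
cat > saws.py <<'E'
from h import *
ps=[capture("top"),capture("scene")]
def find(ps,lo,hi,name):
    for p in ps:
        C=cloud(p);H=hsv(p).astype(int);inb=(C[...,0]>.3)&(C[...,0]<.7)&(C[...,1]>-.45)&(C[...,1]<-.14)
        hi_=inb&(C[...,2]>.033)&(C[...,2]<.062)
        n,lab,st,ce=cv2.connectedComponentsWithStats(hi_.astype(np.uint8))
        for k in range(1,n):
            if 40<st[k,4]<400:
                q=C[lab==k];h=np.median(H[...,0][lab==k]);print("hue",h,st[k,4],np.round((q.max(0)+q.min(0))/2,4),"mean",np.round(q.mean(0),4),"ext",np.round(np.ptp(q,0),3))
find(ps,0,0,"")
E
python3 saws.py; python3 -c "
from h import *
s=read_state();print(s['t'],s['eef_pos'],s['ft_force'])
p=capture('top');save(p,'g3',(225,130,345,245),5)
print(go([.5445,-.229,.30]))"
```

```text
hue 76.0 98 [ 0.5449 -0.228   0.0449] mean [ 0.5441 -0.2286  0.0434] ext [0.039 0.037 0.023]
hue 27.0 74 [ 0.4415 -0.3282  0.0449] mean [ 0.441  -0.3277  0.044 ] ext [0.034 0.034 0.023]
hue 74.0 77 [ 0.3087 -0.2184  0.0473] mean [ 0.3081 -0.2188  0.0487] ext [0.017 0.047 0.028]
hue 25.0 85 [ 0.4444 -0.3284  0.043 ] mean [ 0.4457 -0.3291  0.0428] ext [0.035 0.034 0.02 ]
hue 76.0 112 [ 0.5458 -0.2297  0.0416] mean [ 0.5483 -0.2306  0.0422] ext [0.045 0.039 0.016]
8.2 [0.63499978 0.05777389 0.4360037 ] [-0.58550283  0.23832482 -1.0331255 ]
(array([ 0.  , -0.02,  0.03]), array([-299.4,  -22.1,  134.2]))
```

View pics/g3.png

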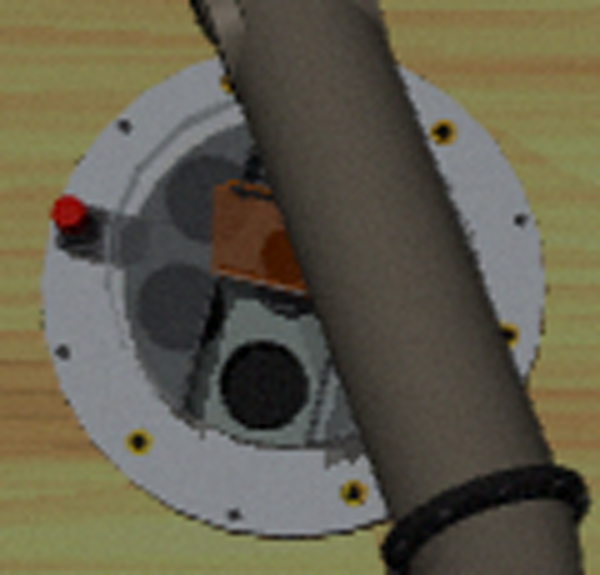

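Hatch stands open and the empty cup shows at (263,385) in the crop. Now the green saw.

Call:
apply_moves(moves=[0,0,0,-0.299,-0.0215,0.0,0.82,0,0,0,-0.299,-0.0215,0.0,0.82,0,0,0,-0.299,-0.0215,0.0,0.82,0,0,0,-0.299,-0.0215,0.0,0.82,0,0,0,-0.299,-0.0215,0.06,0.82,0,0,0,-0.299,-0.0215,0.11,0.82,0,0,0,-0.299,-0.0215,0.134,0.82,0,0,0,-0.299,-0.0215,0.134,0.82,0,0,0,-0.299,-0.0215,0.134,0.82,0,0,0,-0.299,-0.0215,0.134,0.82])

```text
t: 9.25
eef_pos: [0.5451, -0.2284, 0.3004]
tcp_rot: [-2.461, -1.95, -0.0]
ft_force: [0.3, 0.4, 0.2]
finger_gap: 0.07
finger_force: 0.0
```

```bash
python3 saws.py; python3 -c "
from h import *
s=read_state();print(s['t'],s['eef_pos'],s['finger_gap'],s['joints'])
print(go([.545,-.2285,.196]))"
```

```text
hue 74.0 76 [ 0.3091 -0.2179  0.0468] mean [ 0.3083 -0.2204  0.048 ] ext [0.018 0.048 0.027]
hue 24.0 85 [ 0.4431 -0.3291  0.0423] mean [ 0.4455 -0.3292  0.0427] ext [0.033 0.034 0.018]
hue 76.0 113 [ 0.5451 -0.2298  0.0422] mean [ 0.5485 -0.2307  0.0423] ext [0.043 0.04  0.018]
9.35 [ 0.54613338 -0.22779226  0.30258371] 0.07014011017469639 [ 0.69631746  0.42303273 -0.4777578   1.78010672  0.22704485  0.9901283
 -0.09956258]
(array([ 0.17, -0.03,  0.11]), array([ -1. ,  -1.3, 106.6]))
```

Call:
apply_moves(moves=[0,0,0,0,0,0.04,0.82,0,0,0,0,0,0.08,0.82,0,0,0,0,0,0.104,0.82,0,0,0,0,0,0.104,0.82,0,0,0,0,0,0.104,0.5,0,0,0,0,0,0.104,0.3,0,0,0,0,0,0.104,0.3,0,0,0,0,0,0.104,0.3,0,0,0,0,0,0.104,0.3,0,0,0,0,0,0.104,0.3], force=40)

```text
t: 10.35
eef_pos: [0.5463, -0.229, 0.2]
tcp_rot: [2.459, 1.948, 0.004]
ft_force: [-0.7, 1.4, 6.8]
finger_gap: 0.0389
finger_force: 40.4
```

Call:
apply_moves(moves=[0,0,0,0,0,-0.02,0.3,0,0,0,0,0,-0.06,0.3,0,0,0,0,0,-0.1,0.3,0,0,0,0,0,-0.13,0.3,0,0,0,0,0,-0.13,0.3])

```text
t: 10.85
eef_pos: [0.5469, -0.2292, 0.3335]
tcp_rot: [2.455, 1.944, 0.009]
ft_force: [1.6, 0.2, -0.6]
finger_gap: 0.0393
finger_force: 40.8
```

```bash
python3 -c "
from h import *
s=read_state();print(s['t'],s['eef_pos'],s['finger_gap'],s['finger_force'],s['ft_force'])
m=c2w([-.082,0]);print(go([*m,.30]))"
```

```text
10.85 [ 0.54690258 -0.22917675  0.33347372] 0.03926540466088683 40.771088004112244 [ 1.58479368  0.15305688 -0.61534735]
(array([ 0.67,  0.13, -0.  ]), array([ 300.8, -120.7,   31.4]))
```

Call:
apply_moves(moves=[0,0,0,0.3005,-0.119,0,0.3,0,0,0,0.3005,-0.119,0,0.3,0,0,0,0.3005,-0.119,0,0.3,0,0,0,0.3005,-0.119,0,0.3,0,0,0,0.3005,-0.119,0,0.3,0,0,0,0.3005,-0.119,0,0.3,0,0,0,0.3005,-0.119,0,0.3,0,0,0,0.3005,-0.119,0,0.3,0,0,0,0.3005,-0.119,0,0.3])

```text
t: 11.75
eef_pos: [0.4976, 0.0907, 0.3269]
tcp_rot: [2.461, 1.951, -0.001]
ft_force: [0.8, -1.2, -1.3]
finger_gap: 0.0392
finger_force: 40.8
```

```bash
python3 -c "
from h import *
s=read_state();print(s['t'],w2c(s['eef_pos']),s['finger_gap'],s['finger_force'],s['ft_force'])
m=c2w([-.082,0]);print(go([*m,.242]))
pp=capture('scene');save(pp,'g4',(270,90,410,220),4.5)
s=read_state();print(go([*m,.242]))"
```

```text
11.75 [-0.08296128 -0.00063176  0.32687295] 0.039176538780808956 40.77193558216095 [ 0.75561226 -1.22598326 -1.28934134]
(array([-0.  ,  0.07,  0.07]), array([ 0.7,  1. , 84.9]))
(array([-0.01,  0.08, -0.07]), array([ 1.7,  0.5, 84.8]))
```

View pics/g4.png

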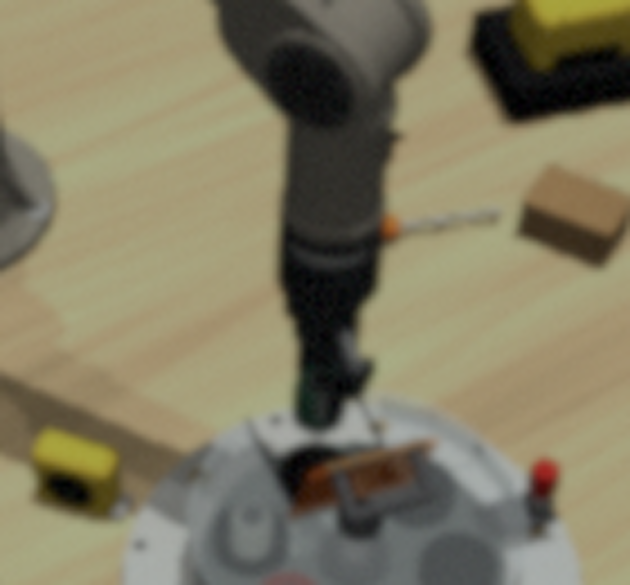

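Green saw held upright above the mouth, at about (320,390) in the crop. Lowering it.

Call:
apply_moves(moves=[0,0,0,0.001,0.0008,0.025,0.3,0,0,0,0.001,0.0008,0.05,0.3,0,0,0,0.001,0.0008,0.065,0.3,0,0,0,0.001,0.0008,0.075,0.3,0,0,0,0.001,0.0008,0.08,0.3,0,0,0,0.001,0.0008,0.084,0.3,0,0,0,0.001,0.0008,0.084,0.3,0,0,0,0.001,0.0008,0.084,0.3])

```text
t: 12.6
eef_pos: [0.4993, 0.0917, 0.2438]
tcp_rot: [2.462, 1.95, 0.002]
ft_force: [-0.4, -1.2, -1.7]
finger_gap: 0.0393
finger_force: 40.8
```

```bash
python3 -c "
from h import *
s=read_state();print(s['t'],w2c(s['eef_pos']),s['finger_gap'],s['finger_force'],s['ft_force'])"
```

```text
12.6 [-0.08156714  0.00073067  0.24376576] 0.039269707558990015 40.7710987329483 [-0.41668605 -1.19966178 -1.70855515]
```

No contact yet; I go down a little more, until contact.

Call:
apply_moves(moves=[0,0,0,0,0,0.0015,0.3,0,0,0,0,0,0.003,0.3,0,0,0,0,0,0.003,0.3])

```text
t: 12.9
eef_pos: [0.4994, 0.0921, 0.242]
tcp_rot: [2.462, 1.949, 0.001]
ft_force: [-3.3, -0.9, 10.0]
finger_gap: 0.0394
finger_force: 41.9
```

Call:
apply_moves(moves=[0,0,0,0,0,0,0.75,0,0,0,0,0,0,0.75,0,0,0,0,0,0,0.75,0,0,0,0,0,-0.02,0.75,0,0,0,0,0,-0.05,0.75,0,0,0,0,0,-0.09,0.75,0,0,0,0,0,-0.09,0.75])

```text
t: 13.6
eef_pos: [0.5009, 0.0926, 0.3349]
tcp_rot: [2.459, 1.947, 0.014]
ft_force: [1.0, -0.2, -0.1]
finger_gap: 0.0642
finger_force: 0.0
```

```bash
python3 -c "
from h import *
s=read_state();print(s['t'],w2c(s['eef_pos']),s['finger_gap'],s['finger_force'],s['ft_force'])
k=c2w([0,.16]);print(k,go([*k,.30]))"
```

```text
13.6 [-0.08014922  0.00198886  0.3349263 ] 0.06419656291813663 0.0 [ 1.03232978 -0.22550543 -0.11639832]
[0.61517206 0.22804068] (array([ 0.54, -0.21, -0.01]), array([157.9,  79.8,  36.3]))
```

Call:
apply_moves(moves=[0,0,0,0.05,0,0,0.75,0,0,0,0.1,0,0,0.75,0,0,0,0.158,0.03,0,0.7,0,0,0,0.158,0.08,0.02,0.7,0,0,0,0.158,0.081,0.03,0.7,0,0,0,0.158,0.081,0.03,0.7,0,0,0,0.158,0.081,0.03,0.7])

```text
t: 14.3
eef_pos: [0.6132, 0.2269, 0.299]
tcp_rot: [-2.462, -1.95, 0.004]
ft_force: [-0.7, 0.4, 0.6]
finger_gap: 0.0599
finger_force: 0.0
```

```bash
python3 -c "
from h import *
s=read_state();print(s['t'],w2c(s['eef_pos']),s['finger_gap'])
k=c2w([0,.16]);print(k,go([*k,.237]))
p=capture('top');save(p,'g5',(225,130,345,245),5)
C=cloud(p);c=c2w([-.082,0]);m=(np.hypot(C[...,0]-c[0],C[...,1]-c[1])<.026);q=C[m];print(m.sum(),np.percentile(q[:,2],[10,50,90]), w2c(q[q[:,2]>.075].mean(0)))
p=capture('scene');H=blob(p,170,8,(391,195),12);print(H.sum());C=cloud(p);q=C[H];print(np.median(q,0)) if len(q) else 0
"; python3 saws.py
```

```text
14.3 [-0.00165452  0.15839548  0.29899945] 0.0599415872961264
[0.61517206 0.22804068] (array([-0.15,  0.06,  0.02]), array([ 1.7,  1.8, 62. ]))
176 [0.57657646 0.59417985 0.60587017] [-0.0882456   0.00394824  0.59260132]
34
[0.62092224 0.22024431 0.09265749]
hue 27.0 75 [ 0.4413 -0.3289  0.0455] mean [ 0.4406 -0.3277  0.0431] ext [0.034 0.034 0.022]
hue 75.0 78 [ 0.3096 -0.2177  0.0471] mean [ 0.3082 -0.2193  0.0485] ext [0.019 0.047 0.026]
hue 24.0 81 [ 0.4435 -0.3287  0.0425] mean [ 0.4453 -0.3293  0.0425] ext [0.037 0.033 0.018]
```

View pics/g5.png

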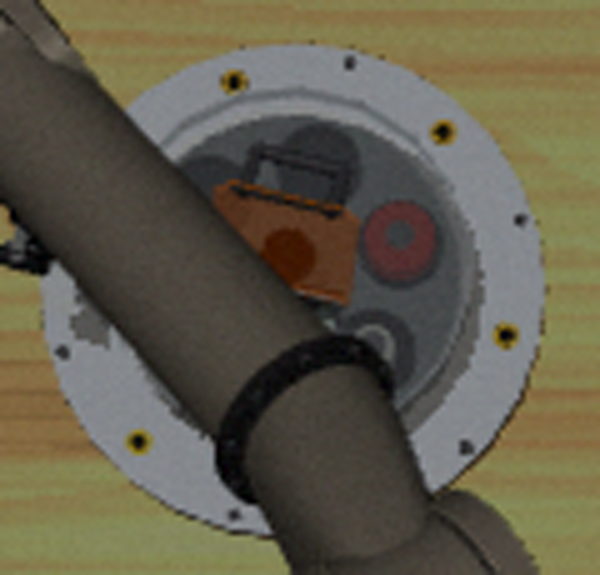

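The arm hides the cup here; the hatch is still open, with the bar at (290,155). I grip the knob.

Call:
apply_moves(moves=[0,0,0,0.0015,0.0015,0.03,0.65,0,0,0,0.0015,0.0015,0.05,0.65,0,0,0,0.0015,0.0015,0.059,0.65,0,0,0,0.0015,0.0015,0.059,0.5,0,0,0,0.0015,0.0015,0.059,0.3,0,0,0,0.0015,0.0015,0.059,0.15,0,0,0,0.0015,0.0015,0.059,0.15,0,0,0,0.0015,0.0015,0.059,0.15,0,0,0,0.0015,0.0015,0.059,0.15], force=45)

```text
t: 15.4
eef_pos: [0.6162, 0.2283, 0.2428]
tcp_rot: [2.462, 1.95, 0.003]
ft_force: [-2.0, -0.6, 5.7]
finger_gap: 0.023
finger_force: 44.6
```

```bash
python3 -c "
from h import *
s=read_state();print(s['t'],w2c(s['eef_pos']),s['finger_gap'],s['finger_force'],s['ft_force'],s['torque'])"
```

```text
15.4 [0.0009644  0.16053859 0.24276139] 0.023043065903961317 44.6103572845459 [-2.02024282 -0.59357694  5.65300758] [-0.04411704  0.19716222 -0.06114013]
```

Call:
apply_moves(moves=[0,0,0,0,0,-0.005,0.15,0,0,0,0,0,-0.01,0.15,0,0,0,0,0,-0.0145,0.15,0,0,0,0,0,-0.0145,0.15,0,0,0,0,0,-0.0145,0.15])

```text
t: 15.9
eef_pos: [0.6155, 0.2284, 0.2551]
tcp_rot: [-2.462, -1.951, -0.001]
ft_force: [2.3, 4.5, -9.1]
finger_gap: 0.0228
finger_force: 44.5
```

```bash
python3 -c "
from h import *
s=read_state();print(s['t'],w2c(s['eef_pos']),s['finger_gap'],s['finger_force'],s['ft_force'],s['torque'])
capture('scene');s=read_state();print(s['t'],w2c(s['eef_pos']),s['ft_force'])
for a in np.radians(np.arange(6,61,6)): print(round(np.degrees(a)),np.round([.16*(np.cos(a)-1),-.16*np.sin(a)],4))"
```

```text
15.9 [0.00028356 0.16040548 0.25507984] 0.022784783932053 44.4844114780426 [ 2.32170492  4.45907208 -9.06900475] [ 0.84446945 -0.57077523  0.15339804]
15.95 [0.00026276 0.16039235 0.25506311] [ 1.75592575  4.67105616 -9.61906373]
6 [-0.0009 -0.0167]
12 [-0.0035 -0.0333]
18 [-0.0078 -0.0494]
24 [-0.0138 -0.0651]
30 [-0.0214 -0.08  ]
36 [-0.0306 -0.094 ]
42 [-0.0411 -0.1071]
48 [-0.0529 -0.1189]
54 [-0.066  -0.1294]
60 [-0.08   -0.1386]
```

Call:
apply_moves(moves=[0,0,-3,-0.0002,-0.0084,0,0.15,0,0,-6,-0.0009,-0.0167,0,0.15,0,0,-9,-0.002,-0.025,0,0.15,0,0,-12,-0.0035,-0.0333,0,0.15,0,0,-15,-0.0055,-0.0414,0,0.15,0,0,-18,-0.0078,-0.0494,0,0.15,0,0,-21,-0.0106,-0.0573,0,0.15,0,0,-24,-0.0138,-0.0651,0,0.15,0,0,-27,-0.0174,-0.0726,0,0.15,0,0,-30,-0.0214,-0.08,0,0.15])

```text
t: 16.95
eef_pos: [0.5322, 0.2257, 0.2553]
tcp_rot: [-1.87, -2.523, 0.0]
ft_force: [0.9, 4.2, -9.2]
finger_gap: 0.0223
finger_force: 44.6
```

```bash
python3 -c "
from h import *
s=read_state();c=w2c(s['eef_pos']);print(s['t'],c,np.hypot(*c[:2]),np.degrees(np.arctan2(c[1],c[0])),s['finger_gap'],s['finger_force'],s['ft_force'])
a=np.radians(120);print(go([*c2w([.16*np.cos(a),.16*np.sin(a)]),.255],30))"
```

```text
16.95 [-0.08020056  0.13875714  0.2553416 ] 0.1602675127499359 120.02758254178113 0.022318815499823105 44.58513915538788 [ 0.91452951  4.23576238 -9.18097747]
(array([-0.03, -0.04,  0.17]), array([-0.3,  0.1,  0.3]))
```

Call:
apply_moves(moves=[0,0,-3,-0.0002,-0.0084,0,0.15,0,0,-6,-0.0009,-0.0167,0,0.15,0,0,-9,-0.002,-0.025,0,0.15,0,0,-12,-0.0035,-0.0333,0,0.15,0,0,-15,-0.0055,-0.0414,0,0.15,0,0,-18,-0.0078,-0.0494,0,0.15,0,0,-21,-0.0106,-0.0573,0,0.15,0,0,-24,-0.0138,-0.0651,0,0.15,0,0,-27,-0.0174,-0.0726,0,0.15,0,0,-30,-0.0214,-0.08,0,0.15])

```text
t: 17.95
eef_pos: [0.4616, 0.1817, 0.2554]
tcp_rot: [-1.153, -2.921, 0.002]
ft_force: [-0.1, 3.0, -8.6]
finger_gap: 0.0227
finger_force: 44.6
```

```bash
python3 -c "
from h import *
capture('scene')
s=read_state();c=w2c(s['eef_pos']);print(s['t'],c,np.hypot(*c[:2]),np.degrees(np.arctan2(c[1],c[0])),s['finger_gap'],s['finger_force'],s['ft_force'])
a=np.radians(150);print(go([*c2w([.16*np.cos(a),.16*np.sin(a)]),.2425],60))"
```

```text
18.0 [-0.1394686   0.07845291  0.2549434 ] 0.1600198406931981 150.64167824491327 0.022735056612293813 44.73218321800232 [-1.78264312  3.36456024 -8.55868784]
(array([-0.23, -0.02,  0.24]), array([-0. ,  1.8, 12.4]))
```

Call:
apply_moves(moves=[0,0,0,0,0.0004,0.003,0.15,0,0,0,0,0.0004,0.006,0.15,0,0,0,0,0.0004,0.009,0.15,0,0,0,0,0.0004,0.012,0.15,0,0,0,0,0.0004,0.012,0.15])

```text
t: 18.5
eef_pos: [0.4626, 0.1825, 0.2433]
tcp_rot: [-1.157, -2.92, 0.001]
ft_force: [-3.9, 3.1, -4.7]
finger_gap: 0.0226
finger_force: 45.1
```

```bash
python3 -c "
from h import *
capture('scene')
s=read_state();c=w2c(s['eef_pos']);print(s['t'],c,np.hypot(*c[:2]),np.degrees(np.arctan2(c[1],c[0])),s['finger_gap'],s['finger_force'],s['ft_force'])
"
```

```text
18.55 [-0.13805409  0.08070469  0.24349026] 0.15991303700265905 149.6899794267152 0.0225269166061696 45.11240601539612 [-4.13850838  3.81527382 -4.99961378]
```

Call:
apply_moves(moves=[0,0,0,0,0,0,0.6,0,0,0,0,0,0,0.6,0,0,0,0,0,0,0.6,0,0,0,0,0,-0.03,0.6,0,0,0,0,0,-0.07,0.6,0,0,0,0,0,-0.09,0.6,0,0,0,0,0,-0.09,0.6])

```text
t: 19.25
eef_pos: [0.4644, 0.1828, 0.3371]
tcp_rot: [1.157, 2.913, 0.006]
ft_force: [1.1, 0.2, 0.3]
finger_gap: 0.0512
finger_force: 0.0
```

```bash
python3 saws.py; python3 -c "
from h import *
s=read_state();print(s['t'],s['eef_pos'],s['finger_gap'])
print(go([.442,-.3285,.30]))"
```

```text
hue 27.0 77 [ 0.4403 -0.3283  0.0451] mean [ 0.4406 -0.3278  0.0428] ext [0.036 0.035 0.021]
hue 74.0 76 [ 0.3086 -0.2189  0.0474] mean [ 0.3079 -0.2184  0.0486] ext [0.017 0.047 0.028]
hue 25.0 79 [ 0.4438 -0.329   0.0418] mean [ 0.4447 -0.329   0.043 ] ext [0.034 0.034 0.017]
19.35 [0.46316351 0.18168946 0.33391332] 0.051311810028738455
(array([ 0.07,  0.08, 59.95]), array([-334.5, -385.8,   34.4]))
```

Call:
apply_moves(moves=[0,0,60,-0.3345,-0.386,0.0,0.8,0,0,60,-0.3345,-0.386,0.0,0.8,0,0,60,-0.3345,-0.386,0.0,0.8,0,0,60,-0.3345,-0.386,0.0,0.8,0,0,60,-0.3345,-0.386,0.0,0.8,0,0,60,-0.3345,-0.386,0.0,0.8,0,0,60,-0.3345,-0.386,0.0,0.8,0,0,60,-0.3345,-0.386,0.0,0.8,0,0,60,-0.3345,-0.386,0.0,0.8,0,0,60,-0.3345,-0.386,0.0,0.8])

```text
t: 20.35
eef_pos: [0.4414, -0.3195, 0.3321]
tcp_rot: [-2.461, -1.949, 0.002]
ft_force: [0.4, -0.2, -0.3]
finger_gap: 0.0683
finger_force: 0.0
```

```bash
python3 -c "
from h import *
s=read_state();print(s['t'],s['eef_pos'],s['finger_gap'])
print(go([.442,-.3285,.30]))"
```

```text
20.35 [ 0.44137017 -0.31947518  0.33210919] 0.06834651148260049
(array([-0.15, -0.01, -0.01]), array([-8.6,  2.8, 32.1]))
```

Call:
apply_moves(moves=[0,0,0,-0.0086,0.0028,0.032,0.8,0,0,0,-0.0086,0.0028,0.032,0.8,0,0,0,-0.0086,0.0028,0.032,0.8])

```text
t: 20.65
eef_pos: [0.4428, -0.3256, 0.3001]
tcp_rot: [-2.459, -1.949, 0.001]
ft_force: [-0.1, -0.1, -0.1]
finger_gap: 0.0682
finger_force: 0.0
```

```bash
python3 saws.py; python3 -c "
from h import *
s=read_state();print(s['t'],s['eef_pos'],s['finger_gap'])
print(go([.442,-.3285,.196]))
p=capture('top');save(p,'g6',(225,130,425,245),4)"
```

```text
hue 21.0 43 [ 0.4416 -0.3211  0.0456] mean [ 0.441  -0.3207  0.0436] ext [0.034 0.019 0.025]
hue 75.0 72 [ 0.3077 -0.2195  0.0471] mean [ 0.3082 -0.2197  0.0474] ext [0.015 0.051 0.027]
hue 22.0 82 [ 0.4442 -0.3294  0.0421] mean [ 0.4449 -0.3294  0.0428] ext [0.037 0.033 0.017]
20.75 [ 0.44393637 -0.32491932  0.3021127 ] 0.06874470169888462
(array([ 0.02, -0.02,  0.16]), array([ -4. ,  -1.1, 106.1]))
```

View pics/g6.png

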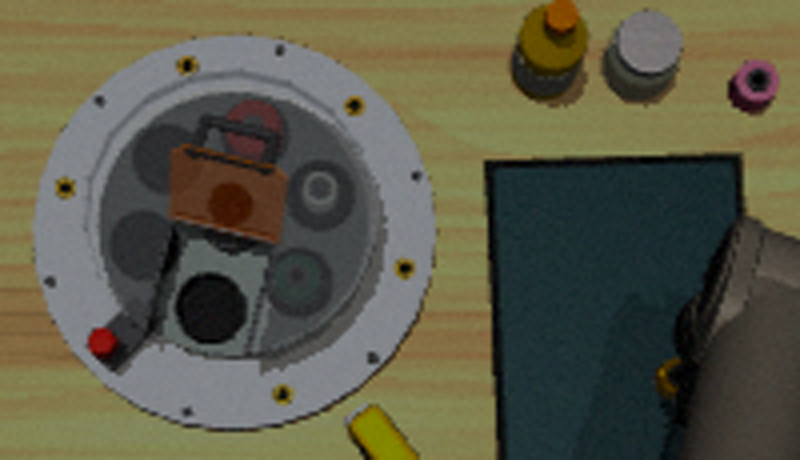

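The green saw sits in its cup at (297,280), the pin is at the next hole (103,342), and an empty cup stands under the hatch at (210,307). Now the yellow saw.

Call:
apply_moves(moves=[0,0,0,-0.003,-0.0005,0.04,0.8,0,0,0,-0.003,-0.0005,0.08,0.8,0,0,0,-0.003,-0.0005,0.104,0.8,0,0,0,-0.003,-0.0005,0.104,0.8,0,0,0,-0.003,-0.0005,0.104,0.5,0,0,0,-0.003,-0.0005,0.104,0.25,0,0,0,-0.003,-0.0005,0.104,0.25,0,0,0,-0.003,-0.0005,0.104,0.25,0,0,0,-0.003,-0.0005,0.104,0.25,0,0,0,-0.003,-0.0005,0.104,0.25], force=40)

```text
t: 21.8
eef_pos: [0.4432, -0.3295, 0.2001]
tcp_rot: [2.46, 1.948, 0.001]
ft_force: [-0.6, 0.5, 7.4]
finger_gap: 0.0332
finger_force: 39.6
```

Call:
apply_moves(moves=[0,0,0,0,0,-0.02,0.25,0,0,0,0,0,-0.06,0.25,0,0,0,0,0,-0.1,0.25,0,0,0,0,0,-0.13,0.25,0,0,0,0,0,-0.13,0.25,0,0,0,0,0,-0.13,0.25])

```text
t: 22.4
eef_pos: [0.442, -0.3292, 0.3287]
tcp_rot: [2.461, 1.949, -0.0]
ft_force: [0.2, 0.6, -1.3]
finger_gap: 0.0334
finger_force: 40.0
```

```bash
python3 -c "
from h import *
s=read_state();print(s['t'],s['eef_pos'],s['finger_gap'],s['finger_force'],s['ft_force'])
m=c2w([-.082,0]);print(go([*m,.30]))"
```

```text
22.4 [ 0.44200934 -0.32923017  0.32874488] 0.03342454324691538 40.01979053020477 [ 0.17773841  0.55467423 -1.26799093]
(array([ 0.11,  0.09, -0.01]), array([422.2, -41.3,  28. ]))
```

Call:
apply_moves(moves=[0,0,0,0.422,-0.041,0,0.25,0,0,0,0.422,-0.041,0,0.25,0,0,0,0.422,-0.041,0,0.25,0,0,0,0.422,-0.041,0,0.25,0,0,0,0.422,-0.041,0,0.25,0,0,0,0.422,-0.041,0,0.25,0,0,0,0.422,-0.041,0,0.25,0,0,0,0.422,-0.041,0,0.25,0,0,0,0.422,-0.041,0,0.25,0,0,0,0.422,-0.041,0,0.25])

```text
t: 23.4
eef_pos: [0.4979, 0.0955, 0.3267]
tcp_rot: [-2.452, -1.959, -0.001]
ft_force: [-0.4, 0.5, -1.0]
finger_gap: 0.0329
finger_force: 40.0
```

```bash
python3 -c "
from h import *
capture('top')
s=read_state();print(s['t'],w2c(s['eef_pos']),s['finger_gap'],s['finger_force'],s['ft_force'])
m=c2w([-.082,0]);print(go([*m,.242]))"
```

```text
23.45 [-0.08300137  0.00139303  0.32640456] 0.033224895877925924 40.0399124622345 [-0.01649544 -0.17145117 -0.56826857]
(array([-0.15,  0.01,  0.27]), array([-1.4,  1.2, 84.4]))
```

Call:
apply_moves(moves=[0,0,0,0,0.001,0.025,0.25,0,0,0,0,0.001,0.05,0.25,0,0,0,0,0.001,0.065,0.25,0,0,0,0,0.001,0.075,0.25,0,0,0,0,0.001,0.08,0.25,0,0,0,0,0.001,0.084,0.25,0,0,0,0,0.001,0.086,0.25,0,0,0,0,0.001,0.086,0.25])

```text
t: 24.25
eef_pos: [0.5002, 0.0909, 0.2423]
tcp_rot: [2.462, 1.95, 0.002]
ft_force: [-0.1, 0.0, -1.4]
finger_gap: 0.0332
finger_force: 40.1
```

```bash
python3 -c "
from h import *
s=read_state();print(s['t'],w2c(s['eef_pos']),s['finger_gap'],s['finger_force'],s['ft_force'])"
```

```text
24.25 [-8.04835322e-02  1.49198978e-04  2.42289258e-01] 0.033189499301024925 40.14859914779663 [-0.06319578  0.01774894 -1.41365928]
```

Call:
apply_moves(moves=[0,0,0,0,-0.0005,0.001,0.25,0,0,0,0,-0.0005,0.002,0.25,0,0,0,0,-0.0005,0.002,0.25])

```text
t: 24.55
eef_pos: [0.5002, 0.0914, 0.242]
tcp_rot: [2.462, 1.948, 0.002]
ft_force: [-4.3, -0.4, 14.5]
finger_gap: 0.0333
finger_force: 41.6
```

Call:
apply_moves(moves=[0,0,0,0,0,-0.001,0.7,0,0,0,0,0,-0.001,0.7,0,0,0,0,0,-0.001,0.7,0,0,0,0,0,-0.02,0.7,0,0,0,0,0,-0.05,0.7,0,0,0,0,0,-0.09,0.7,0,0,0,0,0,-0.09,0.7])

```text
t: 25.25
eef_pos: [0.5012, 0.092, 0.3342]
tcp_rot: [2.459, 1.947, 0.013]
ft_force: [0.4, 0.9, -0.8]
finger_gap: 0.0597
finger_force: 0.0
```

Call:
apply_moves(moves=[0,0,-60,0.08,-0.058,0,0.65,0,0,-60,0.08,-0.058,0,0.65,0,0,-60,0.08,-0.058,0,0.65,0,0,-60,0.08,-0.058,0,0.65,0,0,-60,0.08,-0.058,0,0.65,0,0,-60,0.08,-0.058,0,0.65,0,0,-60,0.08,-0.058,0,0.65,0,0,-60,0.08,-0.058,0.03,0.65,0,0,-60,0.08,-0.058,0.03,0.65])

```text
t: 26.15
eef_pos: [0.4597, 0.1806, 0.2964]
tcp_rot: [-1.156, -2.915, 0.007]
ft_force: [-0.5, -0.2, -0.0]
finger_gap: 0.0556
finger_force: 0.0
```

```bash
python3 -c "
from h import *
p=capture('top');s=read_state();print(s['t'],w2c(s['eef_pos']),s['finger_gap'],s['ft_force'],s['joints'])
a=np.radians(150);print(go([*c2w([.16*np.cos(a),.16*np.sin(a)]),.2405],60))
"
```

```text
26.2 [-0.14004402  0.07894108  0.29788059] 0.05527299760545367 [ 1.40011987 -0.00407136  1.1324481 ] [ 0.40361349  0.39750144 -1.04270593  1.99570817  0.41149009  0.98309283
 -0.02596473]
(array([-0.24, -0.14,  0.01]), array([-0.9,  1.9, 57.4]))
```

Call:
apply_moves(moves=[0,0,0,-0.0005,0.0015,0.03,0.65,0,0,0,-0.0005,0.0015,0.05,0.65,0,0,0,-0.0005,0.0015,0.057,0.65,0,0,0,-0.0005,0.0015,0.057,0.5,0,0,0,-0.0005,0.0015,0.057,0.3,0,0,0,-0.0005,0.0015,0.057,0.15,0,0,0,-0.0005,0.0015,0.057,0.15,0,0,0,-0.0005,0.0015,0.057,0.15,0,0,0,-0.0005,0.0015,0.057,0.15], force=45)

```text
t: 27.1
eef_pos: [0.463, 0.1831, 0.244]
tcp_rot: [1.157, 2.919, 0.001]
ft_force: [-2.3, -0.5, 6.9]
finger_gap: 0.0223
finger_force: 44.0
```

```bash
python3 -c "
from h import *
s=read_state();c=w2c(s['eef_pos']);print(s['t'],c,np.hypot(*c[:2]),np.degrees(np.arctan2(c[1],c[0])),s['finger_gap'],s['finger_force'],s['ft_force'])"
```

```text
27.1 [-0.13781835  0.08138467  0.24404419] 0.16005424907416277 149.43724513574372 0.022293074680997123 43.97571623325348 [-2.28338983 -0.50166394  6.89300754]
```

Call:
apply_moves(moves=[0,0,0,0,0,-0.005,0.15,0,0,0,0,0,-0.01,0.15,0,0,0,0,0,-0.0145,0.15,0,0,0,0,0,-0.0145,0.15,0,0,0,0,0,-0.0145,0.15])

```text
t: 27.6
eef_pos: [0.4625, 0.1824, 0.2568]
tcp_rot: [1.158, 2.92, -0.0]
ft_force: [1.3, 0.2, -8.9]
finger_gap: 0.0224
finger_force: 44.5
```

```bash
python3 -c "
from h import *
s=read_state();c=w2c(s['eef_pos']);print(s['t'],c,np.hypot(*c[:2]),np.degrees(np.arctan2(c[1],c[0])),s['finger_gap'],s['finger_force'],s['ft_force'])"
```

```text
27.6 [-0.13814956  0.08058361  0.2568274 ] 0.15993441980249007 149.74468657541712 0.02240003786648444 44.47822451591492 [ 1.30405028  0.16950379 -8.90667164]
```

Call:
apply_moves(moves=[0,0,-3,-0.0002,-0.0084,0,0.15,0,0,-6,-0.0009,-0.0167,0,0.15,0,0,-9,-0.002,-0.025,0,0.15,0,0,-12,-0.0035,-0.0333,0,0.15,0,0,-15,-0.0055,-0.0414,0,0.15,0,0,-18,-0.0078,-0.0494,0,0.15,0,0,-21,-0.0106,-0.0573,0,0.15,0,0,-24,-0.0138,-0.0651,0,0.15,0,0,-27,-0.0174,-0.0726,0,0.15,0,0,-30,-0.0214,-0.08,0,0.15])

```text
t: 28.6
eef_pos: [0.4232, 0.1095, 0.257]
tcp_rot: [0.359, 3.121, 0.0]
ft_force: [1.6, 0.5, -8.6]
finger_gap: 0.0228
finger_force: 44.6
```

```bash
python3 -c "
from h import *
s=read_state();c=w2c(s['eef_pos']);print(s['t'],c,np.hypot(*c[:2]),np.degrees(np.arctan2(c[1],c[0])),s['finger_gap'],s['finger_force'],s['ft_force'],s['joints'])
print(go([*c2w([-.16,0]),.2565],90))"
```

```text
28.6 [-0.15970979  0.0006501   0.25700409] 0.15971110896928234 179.76677971220496 0.022786778229654404 44.63639974594116 [ 1.63795575  0.53551177 -8.56310194] [ 0.65434049  0.41641356 -1.1815656   2.1554794   0.50432647  0.88538306
  0.51082522]
(array([0.02, 0.01, 0.12]), array([ 0.3, -0.6,  0.5]))
```

Call:
apply_moves(moves=[0,0,-3,-0.0002,-0.0086,0,0.15,0,0,-6,-0.0009,-0.017,0,0.15,0,0,-9,-0.002,-0.0253,0,0.15,0,0,-12,-0.0035,-0.0336,0,0.15,0,0,-15,-0.0055,-0.0417,0,0.15,0,0,-18,-0.0078,-0.0497,0,0.15,0,0,-21,-0.0106,-0.0576,0,0.15,0,0,-24,-0.0138,-0.0654,0,0.15,0,0,-27,-0.0174,-0.0729,0,0.15,0,0,-30,-0.0214,-0.0803,0,0.15])

```text
t: 29.6
eef_pos: [0.4256, 0.0267, 0.257]
tcp_rot: [-0.461, 3.108, 0.001]
ft_force: [1.9, 1.8, -9.9]
finger_gap: 0.0225
finger_force: 44.6
```

```bash
python3 -c "
from h import *
capture('scene');s=read_state();c=w2c(s['eef_pos']);print(s['t'],c,np.hypot(*c[:2]),np.degrees(np.arctan2(c[1],c[0]))%360,s['finger_gap'],s['finger_force'],s['ft_force'],s['joints'])
a=np.radians(210);print(go([*c2w([.16*np.cos(a),.16*np.sin(a)]),.2435],120))"
```

```text
29.65 [-0.13758505 -0.08062916  0.25683045] 0.15947008517240563 210.37164000057385 0.022603022103593003 44.667726159095764 [ 1.97030441 -0.22230577 -9.20305435] [ 0.9347937   0.46411872 -1.30054317  2.17625995  0.57382518  0.91840904
  1.15555016]
(array([ 0.  , -0.01,  0.12]), array([ 0.5,  1. , 13.3]))
```

Call:
apply_moves(moves=[0,0,0,0,0.0003,0.003,0.15,0,0,0,0,0.0003,0.006,0.15,0,0,0,0,0.0003,0.009,0.15,0,0,0,0,0.0003,0.0125,0.15,0,0,0,0,0.0003,0.0125,0.15])

```text
t: 30.15
eef_pos: [0.4256, 0.0273, 0.2444]
tcp_rot: [0.458, -3.108, 0.0]
ft_force: [0.3, -0.8, -3.7]
finger_gap: 0.0226
finger_force: 45.2
```

```bash
python3 -c "
from h import *
capture('scene');s=read_state();c=w2c(s['eef_pos']);print(s['t'],c,np.hypot(*c[:2]),np.degrees(np.arctan2(c[1],c[0]))%360,s['finger_gap'],s['finger_force'],s['ft_force'])"
```

```text
30.2 [-0.13846059 -0.07885493  0.24460211] 0.15934062058865206 209.66202028860053 0.022719864548677384 45.183212757110596 [-0.81376173  0.32572862 -5.30032036]
```

Call:
apply_moves(moves=[0,0,0,0,0,0,0.6,0,0,0,0,0,0,0.6,0,0,0,0,0,0,0.6,0,0,0,0,0,-0.03,0.6,0,0,0,0,0,-0.07,0.6,0,0,0,0,0,-0.12,0.5,0,0,0,0,0,-0.16,0.5,0,0,0,0,0,-0.19,0.4,0,0,0,0,0,-0.19,0.4])

```text
t: 31.1
eef_pos: [0.4274, 0.0285, 0.4386]
tcp_rot: [-0.455, 3.101, -0.011]
ft_force: [0.7, 0.3, 0.5]
finger_gap: 0.0339
finger_force: 0.0
```

```bash
python3 -c "
from h import *
s=read_state();print(s['t'],w2c(s['eef_pos']))
print(go([*c2w([.055,-.001]),.44],0),go([*c2w([-.1386,-.08]),.44],60))
p=capture('top');save(p,'g7',(225,130,425,245),4)"; python3 saws.py
```

```text
31.1 [-0.13706949 -0.07730734  0.43861293]
(array([  0.13,   0.7 , 119.95]), array([-2.045e+02, -2.980e+01,  2.000e-01])) (array([-0.21,  0.58, 59.95]), array([ 2.7, -1.6, -1.4]))
hue 74.0 82 [ 0.309  -0.2188  0.0471] mean [ 0.3079 -0.2198  0.0481] ext [0.017 0.048 0.028]
```

View pics/g7.png

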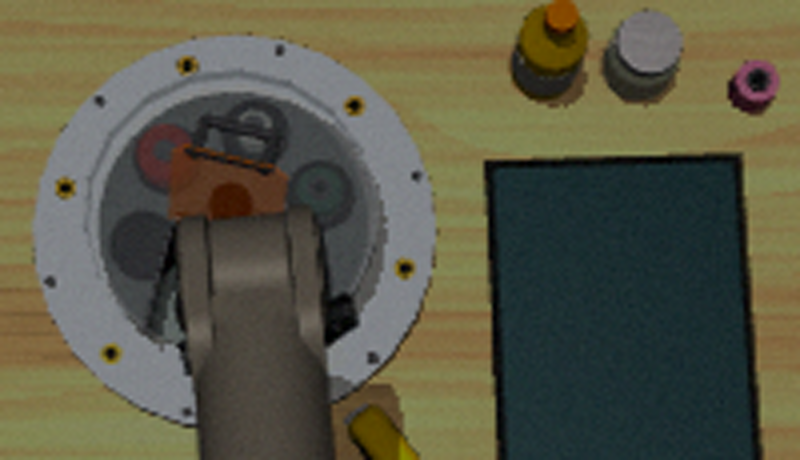

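The mat is empty, the green saw has moved two cups on, at (320,190), and the drum is turned. Next is the hatch bar.

Call:
apply_moves(moves=[0,0,120,-0.2045,-0.03,0,0.4,0,0,120,-0.2045,-0.03,0,0.4,0,0,120,-0.2045,-0.03,0,0.4,0,0,120,-0.2045,-0.03,0,0.4,0,0,120,-0.2045,-0.03,0,0.4,0,0,120,-0.2045,-0.03,0,0.4,0,0,120,-0.2045,-0.03,0,0.4,0,0,120,-0.2045,-0.03,0,0.4,0,0,120,-0.2045,-0.03,0,0.4,0,0,120,-0.2045,-0.03,0,0.4])

```text
t: 32.25
eef_pos: [0.6302, 0.0578, 0.4311]
tcp_rot: [-1.597, -2.699, 0.002]
ft_force: [-0.0, 0.0, -0.3]
finger_gap: 0.0344
finger_force: 0.0
```

```bash
python3 -c "
from h import *
s=read_state();print(s['t'],w2c(s['eef_pos']),go([*c2w([.055,-.001]),.40],0))
p=capture('top')
for m in landmark_of(p,'hatch_bar')[:2]: print(m,w2c(atz(p,*m['at'],.182)))"
```

```text
32.25 [ 0.05361582 -0.00230114  0.43113505] (array([-0.31, -0.15, 42.  ]), array([-0.1,  2. , 31.1]))
{'at': [283.7, 161.5], 'confidence': 0.83} [0.05276876 0.00388457 0.182     ]
```

Call:
apply_moves(moves=[0,0,42,0,0.003,0.0,0.3,0,0,42,0,0.003,0.0,0.3,0,0,42,0,0.003,0.0,0.3,0,0,42,0,0.003,0.0,0.3,0,0,42,0,0.003,0.0,0.3,0,0,42,0,0.003,0.0,0.3,0,0,42,0,0.003,0.0,0.3,0,0,42,0,0.003,0.0,0.3])

```text
t: 33.15
eef_pos: [0.6328, 0.0588, 0.4338]
tcp_rot: [-2.454, -1.959, 0.0]
ft_force: [-0.3, 0.8, -0.8]
finger_gap: 0.0256
finger_force: 0.0
```

```bash
python3 -c "
from h import *
capture('top');s=read_state();print(s['t'],w2c(s['eef_pos']),s['finger_gap'],go([*c2w([.057,-.001]),.339],0))"
```

```text
33.2 [ 0.0559762  -0.00075303  0.43403958] 0.025354597289526087 (array([-0.08, -0.07,  0.41]), array([-0.4,  1.1, 95. ]))
```

Call:
apply_moves(moves=[0,0,0.4,0,0.001,0.035,0.3,0,0,0.4,0,0.001,0.065,0.3,0,0,0.4,0,0.001,0.085,0.3,0,0,0.4,0,0.001,0.095,0.3,0,0,0.4,0,0.001,0.095,0.3,0,0,0.4,0,0.001,0.095,0,0,0,0.4,0,0.001,0.095,0,0,0,0.4,0,0.001,0.095,0,0,0,0.4,0,0.001,0.095,0], force=30)

```text
t: 34.1
eef_pos: [0.6322, 0.0595, 0.3401]
tcp_rot: [-2.461, -1.947, 0.005]
ft_force: [-6.5, 0.1, 3.9]
finger_gap: 0.0087
finger_force: 29.3
```

```bash
python3 -c "
from h import *
s=read_state();p=w2c(s['eef_pos']);print(p,s['ft_force'],s['finger_gap'],s['finger_force']); d=np.array([p[0]+.02,p[2]-pinch_z-.1025]);r=np.hypot(*d);a0=np.arctan2(d[1],-d[0]);print(r,a0-.365)
# arc with bar radius .1092, start 1.95
L=.1092
for t in np.linspace(1.95,-.02,21):
  f=lambda t:np.array([-.02-L*np.cos(t+.365),L*np.sin(t+.365)])
  print(round(t,3),np.round(f(t)-f(1.95),4))"
```

```text
[ 5.51995577e-02 -1.89492399e-04  3.40123364e-01] [-6.53961511  0.07187732  3.9052548 ] 0.008712719697954502 29.316680431365967
0.11194310050963552 1.942386437933245
1.95 [0. 0.]
1.852 [-0.0083  0.0069]
1.753 [-0.0172  0.0129]
1.654 [-0.0266  0.0181]
1.556 [-0.0365  0.0222]
1.458 [-0.0468  0.0254]
1.359 [-0.0573  0.0276]
1.26 [-0.068   0.0287]
1.162 [-0.0788  0.0288]
1.064 [-0.0895  0.0278]
0.965 [-0.1     0.0257]
0.866 [-0.1103  0.0226]
0.768 [-0.1203  0.0186]
0.67 [-0.1298  0.0135]
0.571 [-0.1387  0.0076]
0.472 [-0.1471  0.0008]
0.374 [-0.1547 -0.0068]
0.275 [-0.1615 -0.0151]
0.177 [-0.1675 -0.024 ]
0.078 [-0.1726 -0.0335]
-0.02 [-0.1767 -0.0434]
```

Call:
apply_moves(moves=[0,0,0,0,-0.0095,-0.0069,0,0,0,0,0,-0.0182,-0.0129,0,0,0,0,0,-0.0276,-0.0181,0,0,0,0,0,-0.0375,-0.0222,0,0,0,0,0,-0.0478,-0.0254,0,0,0,0,0,-0.0583,-0.0276,0,0,0,0,0,-0.069,-0.0287,0,0,0,0,0,-0.0798,-0.0288,0,0,0,0,0,-0.0905,-0.0278,0,0,0,0,0,-0.101,-0.0257,0])

```text
t: 35.1
eef_pos: [0.5349, 0.0822, 0.3667]
tcp_rot: [2.465, 1.947, 0.003]
ft_force: [1.3, -1.6, 6.3]
finger_gap: 0.0088
finger_force: 31.3
```

```bash
python3 -c "
from h import *
s=read_state();p=w2c(s['eef_pos']);print(p,s['ft_force'],s['finger_gap'],s['finger_force']); d=np.array([p[0]+.02,p[2]-pinch_z-.1025]);r=np.hypot(*d);a0=np.arctan2(d[1],-d[0]);print(r,a0-.365)"
```

```text
[-4.46688222e-02 -3.24352200e-04  3.66715465e-01] [ 1.25966344 -1.61758546  6.28766513] 0.008818807930952936 31.335736513137817
0.11225946678815829 0.9842399139174416
```

Call:
apply_moves(moves=[0,0,0,0,-0.0103,0.0031,0,0,0,0,0,-0.0203,0.0071,0,0,0,0,0,-0.0298,0.0122,0,0,0,0,0,-0.0387,0.0181,0,0,0,0,0,-0.0471,0.0249,0,0,0,0,0,-0.0547,0.0325,0,0,0,0,0,-0.0615,0.0408,0,0,0,0,0,-0.0675,0.0497,0,0,0,0,0,-0.0726,0.0592,0,0,0,0,0,-0.0755,0.066,0])

```text
t: 36.1
eef_pos: [0.4614, 0.0996, 0.2984]
tcp_rot: [-2.464, -1.947, -0.0]
ft_force: [0.9, 0.6, 3.2]
finger_gap: 0.0086
finger_force: 33.8
```

```bash
python3 -c "
from h import *
capture('scene')
s=read_state();p=w2c(s['eef_pos']);print(p,s['ft_force'],s['finger_gap'],s['finger_force']); d=np.array([p[0]+.02,p[2]-pinch_z-.1025]);r=np.hypot(*d);a0=np.arctan2(d[1],-d[0]);print(r,a0-.365)"
```

```text
[-0.12056968 -0.00032218  0.29757996] [ 3.4950836   0.95413129 -4.26546597] 0.008740616858559527 33.14532458782196
0.10837343201483425 0.01680936822779905
```

Call:
apply_moves(moves=[0,0,0,0,-0.0005,0.001,0,0,0,0,0,-0.001,0.002,0,0,0,0,0,-0.001,0.003,0,0,0,0,0,-0.001,0.003,0])

```text
t: 36.55
eef_pos: [0.4606, 0.0999, 0.2963]
tcp_rot: [-2.464, -1.946, 0.001]
ft_force: [-1.0, -0.2, 1.0]
finger_gap: 0.0088
finger_force: 33.6
```

```bash
python3 -c "
from h import *
capture('scene')
s=read_state();p=w2c(s['eef_pos']);print(p,s['ft_force'],s['finger_gap'],s['finger_force'])"
```

```text
[-1.21084420e-01 -2.09294951e-04  2.96232352e-01] [-1.34921131  0.69850624  0.42068883] 0.008644192135738304 33.58254611492157
```

Call:
apply_moves(moves=[0,0,0,0,0,0.001,0,0,0,0,0,0,0.002,0,0,0,0,0,0,0.003,0,0,0,0,0,0,0.003,0])

```text
t: 37.0
eef_pos: [0.4605, 0.1003, 0.295]
tcp_rot: [-2.464, -1.947, 0.004]
ft_force: [-7.8, -0.9, 18.3]
finger_gap: 0.0086
finger_force: 35.3
```

Call:
apply_moves(moves=[0,0,0,0,0,0.001,0,0,0,0,0,0,0.002,0,0,0,0,0,0,0.002,0])

```text
t: 37.3
eef_pos: [0.4606, 0.1005, 0.2947]
tcp_rot: [-2.465, -1.947, 0.006]
ft_force: [-13.9, -2.0, 34.7]
finger_gap: 0.0087
finger_force: 36.8
```

Call:
apply_moves(moves=[0,0,0,0,0,0,0.5,0,0,0,0,0,0,0.6,0,0,0,0,0,0,0.6,0,0,0,0,0,-0.02,0.6,0,0,0,0,0,-0.05,0.6,0,0,0,0,0,-0.05,0,0,0,0,0,0,-0.05,0,0,0,0,0,0,-0.05,0,0,0,0,0,0,-0.05,0,0,0,0,0,0,-0.05,0])

```text
t: 38.3
eef_pos: [0.4608, 0.0995, 0.3406]
tcp_rot: [-2.463, -1.946, 0.001]
ft_force: [0.4, 1.3, -0.7]
finger_gap: 0.0003
finger_force: 0.0
```

```bash
python3 -c "
from h import *
s=read_state();p=w2c(s['eef_pos']);print(s['t'],p,s['ft_force'],s['finger_gap'],go([*c2w([-.122,0]),.1465+.173],0))"
```

```text
38.3 [-0.1208168  -0.00045456  0.34057696] [ 0.35314003  1.31926323 -0.71089059] 0.00028409788592976035 (array([-0.11, -0.05, -0.13]), array([ 0.4, -1.1, 21.1]))
```

Pressing with closed fingertips on top of the bar to make sure it is shut.

Call:
apply_moves(moves=[0,0,0,0,-0.001,0.012,0,0,0,0,0,-0.001,0.018,0,0,0,0,0,-0.001,0.02,0,0,0,0,0,-0.001,0.022,0,0,0,0,0,-0.001,0.023,0,0,0,0,0,-0.001,0.023,0])

```text
t: 38.9
eef_pos: [0.4597, 0.1001, 0.3196]
tcp_rot: [-2.464, -1.947, 0.004]
ft_force: [-5.7, -1.8, 13.3]
finger_gap: 0.0002
finger_force: 7.0
```

Call:
apply_moves(moves=[0,0,0,0,0,-0.03,0,0,0,0,0,0,-0.08,0,0,0,0,0,0,-0.11,0,0,0,0,-0.05,0,-0.11,0,0,0,0,-0.1,0,-0.11,0,0,0,0,-0.15,0,-0.11,0,0,0,0,-0.2,0,-0.11,0,0,0,0,-0.25,0,-0.11,0,0,0,0,-0.3,0,-0.11,0,0,0,0,-0.3,0,-0.11,0])

```text
t: 39.9
eef_pos: [0.3882, -0.1986, 0.4277]
tcp_rot: [2.477, 1.932, -0.002]
ft_force: [0.1, 1.0, 0.2]
finger_gap: -0.0
finger_force: 0.0
```

```bash
python3 -c "
from h import *
p=capture('top');save(p,'g8',(225,120,425,270),4)
q=capture('scene')
C=cloud(p);L=np.apply_along_axis(w2c,2,C);
for P in (p,q):
  L=np.apply_along_axis(w2c,2,cloud(P))
  for x0 in (-.095,-.075,-.055,-.035):
    m=(abs(L[...,0]-x0)<.01)&(abs(L[...,1])<.04)&(L[...,2]<.13)&(L[...,2]>.08);print(x0,m.sum(),np.round(np.median(L[m][:,2]),4))"
```

```text
-0.095 135 0.1077
-0.075 133 0.1069
-0.055 128 0.1068
-0.035 132 0.1079
-0.095 103 0.1074
-0.075 97 0.1077
-0.055 100 0.1074
-0.035 99 0.1071
```

View pics/g8.png

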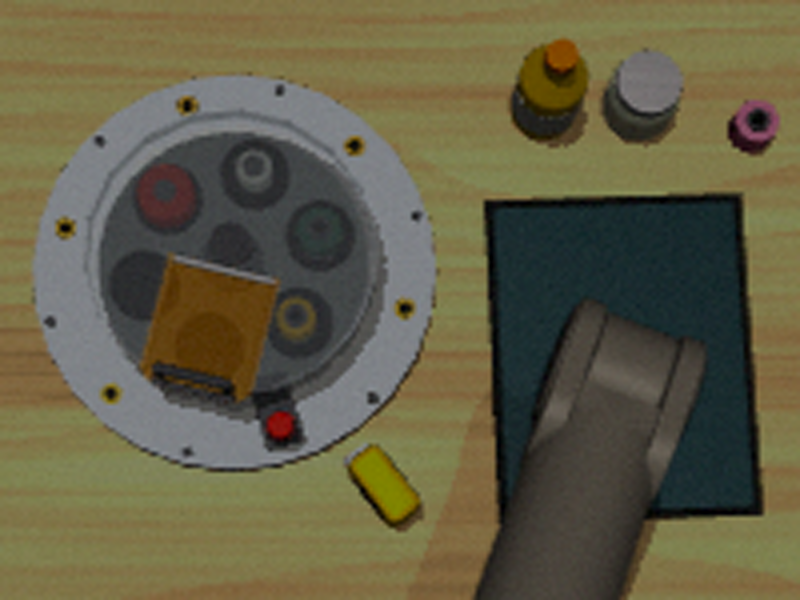

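The hatch is shut: the plate is level at about 107 mm. The yellow saw is at (297,318), the green at (320,235), and the cup under the hatch is empty. I check the pin height and hand in.

```bash
python3 -c "
from h import *
ps=[capture('top'),capture('scene')];uv=[]
k=c2w([.16*np.cos(np.radians(210)),.16*np.sin(np.radians(210)),.083])
for p in ps:
  c=(k-np.array(p['origin']))@rot(p['orientation']);u=p['cx']+p['fx']*c[0]/-c[2];v=p['cy']-p['fy']*c[1]/-c[2]
  m=blob(p,170,8,(u,v),9);y,x=np.where(m);uv.append((x.mean(),y.mean()));print(m.sum(),np.percentile(cloud(p)[m][:,2],[50,95]))
print(tri(ps,uv),k)
print(finish_job())"
```

```text
49 [0.09583399 0.1026451 ]
34 [0.09421705 0.10097373]
(array([0.42424186, 0.02655724, 0.08389009]), [np.float64(0.000819763237433398), np.float64(0.0008197632374334321)]) [0.42528858 0.0261886  0.083     ]
the job is handed in; nothing more can be done
None
```

The job is handed in: the green and yellow saws each stand in their own cup, the drum is turned on after each with the pin home, and the hatch is shut over an empty cup. The other things on the bench were left alone, including the larger green saw and the pink one.

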